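Gauge the fired clay pieces and pile them on the plate

TASK

Check each fired clay piece that is there in the bench caliper, one at a time from the largest to the smallest (long slab, square tile, large disc, small disc): lay it flat on the caliper bed between the jaws, let go of it, slide the jaw shut until the piece is lightly clamped against the fixed jaw with the spring tip pushed in part-way but not fully, and hold it so for a moment. Then slide the jaw back and lay the piece flat and centred on the round plate, on top of those already there, before starting on the next. When all are piled, slide the empty caliper fully shut, and leave the spray bottle, jar and bowl where they are throughout.

Things in the scene. Friction and masses are not known exactly. Their poses are not given: they have to be found in the camera images.
- slab: fired dark brown clay long slab, 112 mm (its x) by 66 mm (its y), 16 mm thick; origin in the middle of its underside, z up. Starts flat on the table; may be absent.
- square: fired dark brown clay square tile, 62 by 62 mm, 16 mm thick; origin in the middle of its underside, z up. Starts flat on the table; may be absent.
- disc: fired dark brown clay large disc, 60 mm across, 16 mm thick; origin in the middle of its underside, z up. Starts flat on the table; may be absent.
- small_disc: fired dark brown clay small disc, 46 mm across, 16 mm thick; origin in the middle of its underside, z up. Starts flat on the table; may be absent.
- plate: round white plate fixed to the table, 170 mm across, flat top 20 mm above the table; origin at the centre of its underside, on the table
- caliper: steel bench caliper fixed to the table: a straight bed 40 mm wide (its x), 270 mm long (its y), flat top 18 mm above the table, on which a piece lies and may overhang both sides. Origin on the table under the middle of the bed; its y axis runs along the bed from the fixed jaw towards the carriage; z up
- fixed_jaw: fixed jaw at the -y end of the caliper bed, a steel block 50 mm wide and 40 mm high above the table; origin on the table under the middle of its measuring face, which lies 105 mm from the caliper origin on its -y side and looks along +y (the block lies behind it, 20 mm long)
- carriage (a joint): position of the sliding jaw carriage along the caliper's y, in m, from 0 (fully shut, against its stop) to 0.125, growing as the jaw opens. The gap between the fixed jaw's face and the spring tip's face (at rest) is 0.030 m + this value. The carriage slides with about 2.5 N of friction and stays where it is left; its block is 58 mm wide, 30 mm long, 40 mm high
- tab (a point): top centre, 80 mm above the table, of the black grip tab that stands on the carriage: 14 mm thick along the slide, 26 mm wide across it, free from 40 to 80 mm above the table. It stands on the bed's centre line at caliper y = -38 mm + the carriage value. Pinch it from above to slide the carriage. The spring tip's face lies 37 mm from it towards the fixed jaw
- spring_tip (a joint): how far the spring tip is pushed into the carriage, in m: 0 at rest to 0.010 fully in; about 1.2 N per mm. The tip is a steel pad on the carriage facing the fixed jaw, 30 mm wide, from 21 to 35 mm above the table. Lightly clamped means about 3 to 8 mm in
- spray: orange spray bottle, 76 mm across, 195 mm high, a bystander; origin under its middle
- jar: glaze jar, 72 mm across, 70 mm high, a bystander; origin under its middle
- bowl: small blue bowl, 90 mm across, 50 mm high, a bystander; origin under its middle

How it is judged:
By the outcome, as a careful person would: the job done as asked, in the order asked, and still so for the second after the job is handed in, with the robot touching nothing.
Of slab, square, disc, small_disc only 2 to 3 are there at a start; the rules pass over those that are not, and their reading is None.
At some moment in a run one of slab, square, disc, small_disc may be knocked a few centimetres aside while the robot is not near it.
Once in a run the grip may slacken for a moment while it holds something.
It also fails if it takes over 210 s, if anything falls off the work surface, if the arm or the gripper's body presses on something with over 40 N, if the wrist force passes 120 N, or if a joint passes its speed limit or range.

ROBOT

A 7-joint arm with a two-finger parallel gripper is mounted at the origin on the work surface. World frame = base frame: x ahead of the robot, y to its left, z up, the work surface at z = 0. Lengths are in m, angles in rad, forces in N, time in s.
With the tool pointing down it reaches from about 0.4 to 0.85 m from the base axis. Payload 4.5 kg.
Tool frame: the origin (TCP) lies at the very end of the fingers, on their centre line; the grasp point (between the pads) lies 19 mm behind it (robot.grasp_offset is the distance from the TCP to the grasp point, in m); z points along the fingers, y is the line along which they close (so a half turn about z gives the same grasp; the last joint's range is limited). The gripper opens to 88 mm and grips with 3 to 60 N. Pads are 18 mm wide; open, the fingers measure 123 mm over their backs; the gripper's body (75 mm by 187 mm) begins 45 mm behind the grasp point.
Start: joints at [1.141, 0.689, -0.195, 1.565, 0.157, 0.902, -0.215], TCP at [0.28, -0.559, 0.239] pointing down, gripper open.
Joint ranges: [-3.01, 3.01], [-0.46, 2.08], [-1.47, 1.51], [0.13, 2.56], [-1, 4.14], [0.04, 2.09], [-2.66, 2.66]. Speed limits (rad/s): [2.57, 2.57, 3.14, 3.14, 3.14, 3.14, 3.14].

INTERFACE

Orientations are given as a 3x3 rotation matrix whose columns are the frame's x, y, z axes.
In Python, from plant import readout, cams, order, robot gives the robot as it stands.
- The arm moves only by the tool carry_out, never from a script. Its argument "deltas" is a list of rows, each a list of 6 numbers: the shift along the tool's x, y, z normalised to -1 to 1, where 1 is 50 mm, then the turn, a rotation vector about the tool's x, y, z normalised to -1 to 1, where 1 is 0.1 rad. In form: [[tx, ty, tz, rx, ry, rz], ...]. A call has exactly 10 rows; each row shifts and turns the commanded pose from where the row before left it, along the tool's axes as they then stand; what a row does not reach is not made up. A row lasts 1/8 s, in which the tool goes at most 62.5 mm and 10.7 degrees, less where a joint would pass 70% of its speed; a pose out of reach is approached as far as the arm can. A call with a number of a shift or a turn outside -1 to 1 is refused whole. A call with a gripper value outside its range is refused whole. "grip" is the finger opening in mm, from 0 to 88.1, set as the call begins (left out, the last holds). The fingers move at their own pace and stop on an object; "grip_force" is the grip in N (left out, the last holds). Time passes only in rows, so rows that do not move let the fingers close, or fill a call up. It gives the time, the measured TCP pose, the force, the opening and the grip force at its end, in the units of the state.
- readout.get_state(): the state, without advancing time (a new reading comes with each control period).
- cams.snapshot(name): name is "scene" or "top" or "wrist"; returns a dict with "img" (400x640x3 uint8, blue, green, red), "intrinsics" (3x3 intrinsics, pixels), "world_from_camera" (4x4, takes a point from camera to world coordinates). Camera axes: x right, y down, z forward; pixel columns grow to the right and rows downward; lengths in m; the calibration is good to about 2 mm. A picture is of the moment at which its call begins. There is no depth.
- order.finish_job(): hands the job in; it is judged then, once.
Trained networks look in a picture, given as the dict that the camera call returned (one of the last four; its "shot" number tells which), for a name from the list of things; names that differ only in an ending like _2 or _b are one class to them, and where a whole thing is asked for, a point or a joint stands for the part that bears it (a point fixed in the world has none). Each returns a list of dicts, best first, with "confidence" (0 to 1); they miss things now and then, are a little off and sometimes report something else, mostly with a low value. They report only what shows in the picture. A call takes as long as a camera call.
- cams.find_in(picture, name): "uv" ([column, row] in pixels, amid what is visible of it).
The state is a dict: "time": time; "qpos": joint angles; "qd": joint speeds; "joint_efforts": joint torques, N m; "tool_pos": TCP position; "eef_rot": TCP orientation; "contact_force": force on the tool from outside, world axes, zero at the start; "ft_torque": the same for the moment, N m; "finger_gap": finger opening in m; "grip_force": force on a finger pad.
Only numpy, scipy, OpenCV 4.12 (cv2) and the standard library are available. Lean on these libraries where they do the work, as an engineer would, in place of code of your own. Each camera call takes 0.05 s, during which the arm holds its last target. There are 200 camera calls.

## Working session

There is one attempt and no reset: what is moved stays moved. The work goes in short steps, Python scripts to look and compute and a tool call to move; the robot and the scene stay as the last step left them, time stands still between calls to the robot, and variables do not carry over. Pictures are saved under pics/ and viewed, at most 14 in all, crops included, and the job is handed in when it is done.

Besides the shell and the picture viewer there is one more tool, called by a JSON object that holds its "name" and its "arguments", one argument or row to a line. carry_out: Moves the arm, as the interface text tells. Scaled input: -1 to 1 covers 50 mm each way for a shift and 0.1 rad each way for a turn. Its arguments: {"type":"object","properties":{"deltas":{"type":"array"},"grip":{"type":"number"},"grip_force":{"type":"number"}},"required":["deltas"]}

```bash
mkdir -p pics; ls
cat > h.py <<'E'
import numpy as np, cv2
from plant import readout, cams, order, robot
def snap(n,f=None):
    p=cams.snapshot(n)
    if f: cv2.imwrite('pics/'+f,p['img'])
    return p
def w(p,uv,z):
    K=np.array(p['intrinsics']);T=np.array(p['world_from_camera'])
    d=T[:3,:3]@np.linalg.solve(K,[uv[0],uv[1],1]);o=T[:3,3]
    return o+d*(z-o[2])/d[2]
def px(p,X):
    K=np.array(p['intrinsics']);T=np.array(p['world_from_camera'])
    c=K@(T[:3,:3].T@(np.array(X)-T[:3,3]));return c[:2]/c[2]
E
python3 - <<'E'
from h import *
np.set_printoptions(precision=3,suppress=True)
for c in ['top','scene']:
    p=snap(c,c+'0.png')
    print(c,np.array(p['world_from_camera']),p['intrinsics'][0])
    for n,z in dict(slab=.016,square=.016,disc=.016,small_disc=.016,plate=.02,caliper=.018,fixed_jaw=.04,tab=.08,spray=.1,jar=.07,bowl=.05).items():
        print(n,[(round(d['confidence'],2),np.round(d['uv']),w(p,d['uv'],z)[:2]) for d in cams.find_in(p,n)[:2]])
s=readout.get_state();print(s)
E
```

```text
pics
top [[-0.027 -0.994  0.106  0.409]
 [-1.     0.027  0.004  0.001]
 [-0.007 -0.106 -0.994  1.629]
 [ 0.     0.     0.     1.   ]] [473.053   0.    309.921]
slab [(0.81, array([234., 200.]), array([0.587, 0.268])), (0.48, array([306., 190.]), array([0.615, 0.02 ]))]
square []
disc [(0.7, array([306., 240.]), array([0.444, 0.023]))]
small_disc []
plate [(0.84, array([406., 224.]), array([ 0.489, -0.318]))]
caliper [(0.72, array([233., 199.]), array([0.591, 0.272])), (0.69, array([321., 191.]), array([ 0.609, -0.032]))]
fixed_jaw [(0.45, array([358., 188.]), array([ 0.615, -0.155]))]
tab [(0.5, array([302., 191.]), array([0.605, 0.032])), (0.19, array([409., 223.]), array([ 0.49 , -0.314]))]
spray []
jar [(0.8, array([390., 158.]), array([ 0.71 , -0.263]))]
bowl [(0.65, array([180., 175.]), array([0.673, 0.446]))]
scene [[-0.041  0.821 -0.569  1.389]
 [ 0.999  0.039 -0.016  0.016]
 [ 0.009 -0.57  -0.822  1.298]
 [ 0.     0.     0.     1.   ]] [517.071   0.    316.249]
slab [(0.94, array([412., 226.]), array([0.605, 0.271]))]
square []
disc [(0.74, array([324., 182.]), array([0.458, 
[... 354 characters left out ...]
 250.]), array([ 0.735, -0.266])), (0.38, array([261., 224.]), array([ 0.65 , -0.157]))]
bowl [(0.96, array([477., 239.]), array([0.658, 0.445]))]
{'time': 1.2, 'qpos': array([ 1.141,  0.689, -0.195,  1.565,  0.157,  0.903, -0.215]), 'qd': array([-0.   , -0.001, -0.001,  0.001,  0.001,  0.001,  0.   ]), 'joint_efforts': array([ -0.   , -52.75 ,  -1.268, -15.375,  -0.052,  -0.001,   0.   ]), 'tool_pos': array([ 0.28 , -0.559,  0.239]), 'eef_rot': array([[ 0.894,  0.447,  0.   ],
       [ 0.447, -0.894, -0.   ],
       [-0.   ,  0.   , -1.   ]]), 'contact_force': array([ 0.803, -0.093,  0.138]), 'ft_torque': array([-0.004,  0.011,  0.003]), 'grip_force': 0.0, 'finger_gap': 0.08808668242024437}
```

Run:
```python
import cv2
a=cv2.imread('pics/top0.png')[110:290,150:450]; cv2.imwrite('pics/t0.png',cv2.resize(a,(800,480),interpolation=cv2.INTER_CUBIC))
b=cv2.imread('pics/scene0.png')[120:320,120:520]; cv2.imwrite('pics/s0.png',cv2.resize(b,(800,400),interpolation=cv2.INTER_CUBIC))
```

```text
(no output)
```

View pics/t0.png

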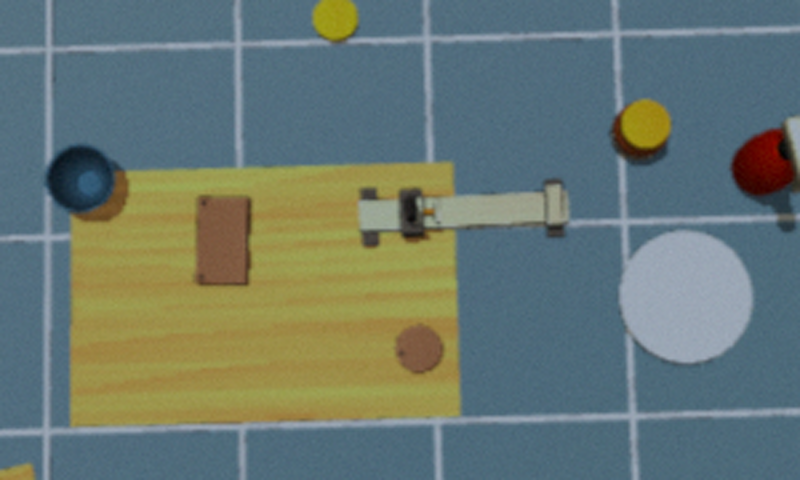

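View pics/s0.png

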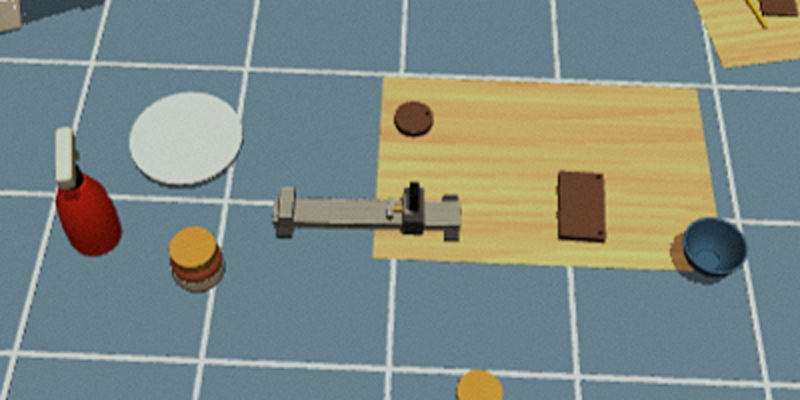

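The top view shows the slab (crop 222,240), a disc (420,348), the caliper with its jaw part-way open (tab 410,210, fixed jaw 555,207) and the plate (686,297). There is a second board at the lower left, so I'll check the whole picture.

View pics/scene0.png

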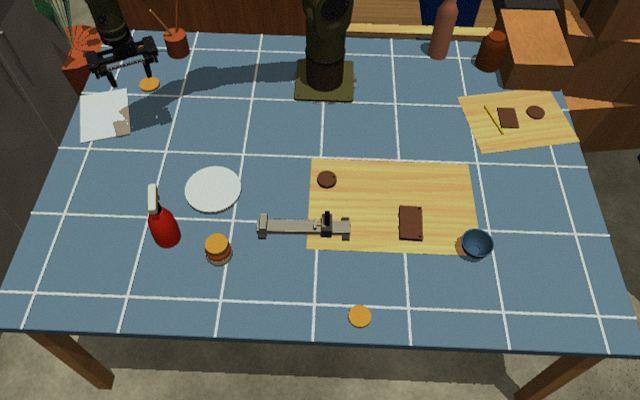

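```bash
cat >> h.py <<'E'
def brown(p,z,amin=60):
    "blobs of dark-brown clay: centre, size, angle (world, deg, of long side), at height z"
    h=cv2.cvtColor(cv2.GaussianBlur(p['img'],(3,3),0),cv2.COLOR_BGR2HSV)
    m=((h[...,0]<14)|(h[...,0]>172))&(h[...,1]>60)&(h[...,2]>35)&(h[...,2]<175)
    m=cv2.morphologyEx(m.astype('uint8')*255,cv2.MORPH_OPEN,np.ones((3,3)))
    out=[]
    for c in cv2.findContours(m,cv2.RETR_EXTERNAL,cv2.CHAIN_APPROX_NONE)[0]:
        if cv2.contourArea(c)<amin: continue
        P=np.array([w(p,q[0],z)[:2] for q in c]).astype('float32')
        r=cv2.minAreaRect(P*1000)
        (cx,cy),(a,b),t=r
        if a<b: a,b,t=b,a,t+90
        out.append((np.round([cx,cy],1),np.round([a,b],1),round((t+90)%180-90,1),c.mean(0)[0].round(1)))
    return out
E
python3 - <<'E'
from h import *
np.set_printoptions(suppress=True)
for c in ['top','scene']:
    p=snap(c)
    print(c);[print(*b) for b in brown(p,.016)]
    # plate: white blob
    h=cv2.cvtColor(p['img'],cv2.COLOR_BGR2HSV); m=cv2.inRange(h,(0,0,150),(180,50,255))
    for q in cv2.findContours(m,cv2.RETR_EXTERNAL,cv2.CHAIN_APPROX_NONE)[0]:
        if cv2.contourArea(q)>900:
            P=np.array([w(p,x[0],.02)[:2] for x in q],'float32')*1000; print('plate',cv2.fitEllipse(P))
    if c=='top':
        # caliper landmarks from viewed picture
        k=lambda u,v:(150+u*300/800,110+v*180/480)
        for n,u,v,z in [('fj right-top',568,207,.04),('fj mid',556,190,.04),('fj face',545,207,.04),('tab',410,205,.08),('bed left',360,214,.018)]: print(n,w(p,k(u,v),z).round(4))
E
```

```text
top
[122.5 726.5] [49.2 46.8] 1.1 [ 98.1 342.3]
[151.5 625.1] [78.9 50.3] 0.7 [128.2 332.4]
[444.1  21.2] [47.6 47.4] 88.5 [306.7 240.4]
[586.2 270.6] [101.4  57.3] -3.4 [233.3 200.3]
[ 669.1 -426.7] [78.3 78. ] 13.7 [436.8 170.8]
plate ((529.536865234375, 26.901403427124023), (851.37939453125, 1558.1353759765625), 0.903846025466919)
fj right-top [ 0.6151 -0.1732  0.04  ]
fj mid [ 0.6373 -0.1588  0.04  ]
fj face [ 0.6159 -0.1441  0.04  ]
tab [0.6178 0.0266 0.08  ]
bed left [0.6163 0.0923 0.018 ]
scene
[ 722.1 -269.3] [69.9 36.9] -66.8 [219.3 254.9]
[ 641.8 -442.2] [140.9  75.3] 32.5 [163.6 227.5]
[591.4 267.8] [111.   62.7] -1.7 [410.2 223. ]
[446.5  20.7] [53.4 52.6] 2.7 [326.5 179. ]
[160.2 622.3] [79.9 54.4] 0.4 [507.3 117.4]
[130.1 721. ] [52.7 51.4] -34.1 [535.2 111.9]
[-184.5  625.9] [258.1  95.5] -20.1 [491.4  51.3]
[ -61.3 -893.5] [388.2 128.5] 7.9 [80.9 56.1]
[-305.7  454.7] [380.7  79.3] -13.8 [443.1  29. ]
[-257.2 -460. ] [752.6 349.4] -86.9 [211.5  19.2]
plate ((500.032470703125, 11.87246322631836), (1001.3743896484375, 1563.5286865234375), 1.1439560651779175)
```

The scene picture shows slab (410,223), disc (326,179), caliper (bed 260–350, row 226), plate (213,189). The brown bits on the back board at (508,118) and (536,112) are out of the work area and the wrong size, so they are decoration. I'll move to look from close by.

```bash
cat >> h.py <<'E'
from scipy.spatial.transform import Rotation as R
def Rh(h):
    h=np.radians(h);return np.array([[np.cos(h),np.sin(h),0],[np.sin(h),-np.cos(h),0],[0,0,-1.]])
def plan(*wps, pad=True):
    "waypoints (x,y,z,heading deg,rows); prints rows in tool units"
    s=readout.get_state();p=np.array(s['tool_pos'],float);Q=np.array(s['eef_rot'],float);rows=[]
    for x,y,z,h,n in wps:
        t=np.array([x,y,z])
        for k in range(n,0,-1):
            d=np.clip(np.round(Q.T@((t-p)/k)/.05,2),-1,1)
            rv=np.clip(np.round(R.from_matrix(Q.T@Rh(h)).as_rotvec()/k/.1,2),-1,1)
            p=p+Q@(d*.05);Q=Q@R.from_rotvec(rv*.1).as_matrix()
            rows.append([float(v)+0. for v in np.r_[d,rv]])
    for i in range(0,len(rows),10):
        r=rows[i:i+10]; r+= [[0]*6]*(10-len(r)); print(str([[v if v else 0 for v in q] for q in r]).replace(' ',''))
    print('end',p.round(4),'rows',len(rows),'t',s['time'])
E
python3 -c "
from h import *
plan((.56,-.03,.36,90,17),(.56,-.03,.36,90,3))"
```

```text
[[0.57,-0.41,-0.14,0,0,-0.65],[0.6,-0.37,-0.14,0,0,-0.65],[0.62,-0.33,-0.14,0,0,-0.65],[0.64,-0.29,-0.14,0,0,-0.65],[0.66,-0.25,-0.14,0,0,-0.65],[0.67,-0.2,-0.14,0,0,-0.65],[0.69,-0.16,-0.14,0,0,-0.65],[0.7,-0.12,-0.14,0,0,-0.65],[0.7,-0.07,-0.15,0,0,-0.65],[0.7,-0.02,-0.14,0,0,-0.65]]
[[0.7,0.02,-0.15,0,0,-0.65],[0.7,0.07,-0.14,0,0,-0.65],[0.7,0.11,-0.15,0,0,-0.65],[0.69,0.16,-0.14,0,0,-0.65],[0.68,0.2,-0.15,0,0,-0.66],[0.66,0.25,-0.14,0,0,-0.65],[0.64,0.28,-0.15,0,0,-0.66],[0,0,0,0,0,0],[0,0,0,0,0,0],[0,0,0,0,0,0]]
end [ 0.5598 -0.03    0.3602] rows 20 t 1.3
```

{"name": "carry_out", "arguments": {
  "deltas": [
    [0.57, -0.41, -0.14, 0, 0, -0.65],
    [0.6, -0.37, -0.14, 0, 0, -0.65],
    [0.62, -0.33, -0.14, 0, 0, -0.65],
    [0.64, -0.29, -0.14, 0, 0, -0.65],
    [0.66, -0.25, -0.14, 0, 0, -0.65],
    [0.67, -0.2, -0.14, 0, 0, -0.65],
    [0.69, -0.16, -0.14, 0, 0, -0.65],
    [0.7, -0.12, -0.14, 0, 0, -0.65],
    [0.7, -0.07, -0.15, 0, 0, -0.65],
    [0.7, -0.02, -0.14, 0, 0, -0.65]
  ],
  "grip": 88
}}

```text
time: 2.55
tool_pos: [0.445, -0.2471, 0.3096]
eef_rot: [[0.439, 0.898, 0.0], [0.898, -0.439, -0.0], [-0.0, 0.001, -1.0]]
contact_force: [0.3, -0.3, 0.8]
finger_gap: 0.088
grip_force: 0.0
```

{"name": "carry_out", "arguments": {
  "deltas": [
    [0.7, 0.02, -0.15, 0, 0, -0.65],
    [0.7, 0.07, -0.14, 0, 0, -0.65],
    [0.7, 0.11, -0.15, 0, 0, -0.65],
    [0.69, 0.16, -0.14, 0, 0, -0.65],
    [0.68, 0.2, -0.15, 0, 0, -0.66],
    [0.66, 0.25, -0.14, 0, 0, -0.65],
    [0.64, 0.28, -0.15, 0, 0, -0.66],
    [0, 0, 0, 0, 0, 0],
    [0, 0, 0, 0, 0, 0],
    [0, 0, 0, 0, 0, 0]
  ]
}}

```text
time: 3.8
tool_pos: [0.5592, -0.0316, 0.3599]
eef_rot: [[0.003, 1.0, -0.001], [1.0, -0.003, -0.001], [-0.001, -0.001, -1.0]]
contact_force: [0.5, -1.3, 0.2]
finger_gap: 0.0883
grip_force: 0.0
```

```bash
python3 -c "
from h import *
p=snap('wrist','w1.png'); print(np.array(p['world_from_camera']).round(3),p['intrinsics'][0][0])
s=readout.get_state();print(s['tool_pos'],s['eef_rot'].round(3))"
```

```text
[[ 1.    -0.002 -0.002  0.56 ]
 [-0.003 -0.948 -0.318  0.051]
 [-0.002  0.318 -0.948  0.506]
 [ 0.     0.     0.     1.   ]] 294.12705686634644
[ 0.55931959 -0.03147818  0.35997426] [[ 0.002  1.    -0.001]
 [ 1.    -0.002 -0.001]
 [-0.001 -0.001 -1.   ]]
```

View pics/w1.png

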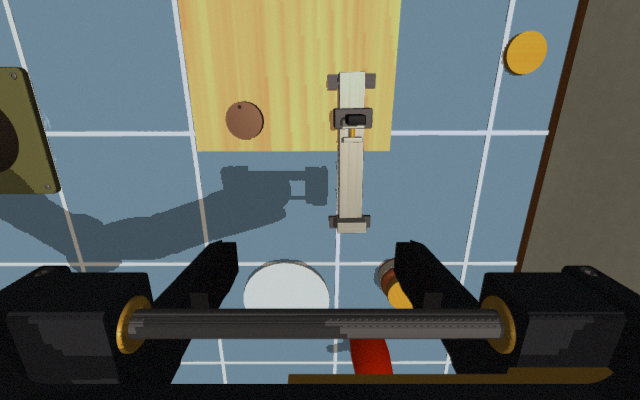

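The wrist picture shows the caliper running up the picture (fixed jaw about (350,220), tab (355,119)), the disc at (244,120), the plate (287,295) and the jar (395,285).

Run:
```python
from h import *
p=snap('wrist'); g=cv2.cvtColor(p['img'],cv2.COLOR_BGR2GRAY).astype(int)
h=cv2.cvtColor(p['img'],cv2.COLOR_BGR2HSV)
L=[];Rr=[]
for r in range(148,208,4):
    m=np.where((h[r,320:385,1]<60)&(h[r,320:385,2]>120))[0]+320
    L.append(w(p,(m.min()-.5,r),.018)[:2]);Rr.append(w(p,(m.max()+.5,r),.018)[:2])
L=np.array(L);Rr=np.array(Rr);M=(L+Rr)/2
f=np.polyfit(M[:,1],M[:,0],1);print('width',np.median(Rr[:,0]-L[:,0]),'x=%.4f*y+%.4f'%tuple(f),'slope deg(L,R)',np.degrees(np.arctan([np.polyfit(a[:,1],a[:,0],1)[0] for a in(L,Rr)])))
print('col350',list(zip(range(206,238),g[206:238,350])));print('col333',g[206:238,333]);print('col352 tab', list(zip(range(66,150),g[66:150,350])))
print([b for b in brown(p,.016)][:6])
for c in ('top','scene'): print([b for b in brown(snap(c),.016) if abs(b[0][0]-590)<15 or abs(b[0][0]-445)<5])
im=p['img'][60:240,300:400];cv2.imwrite('pics/w1c.png',cv2.resize(im,(333,600),interpolation=cv2.INTER_CUBIC))
```

```text
width 0.04524077085360534 x=0.0043*y+0.6175 slope deg(L,R) [ 1.92850752 -1.44134039]
col350 [(206, np.int64(165)), (207, np.int64(165)), (208, np.int64(165)), (209, np.int64(163)), (210, np.int64(165)), (211, np.int64(161)), (212, np.int64(163)), (213, np.int64(164)), (214, np.int64(164)), (215, np.int64(161)), (216, np.int64(164)), (217, np.int64(150)), (218, np.int64(80)), (219, np.int64(59)), (220, np.int64(57)), (221, np.int64(53)), (222, np.int64(86)), (223, np.int64(155)), (224, np.int64(157)), (225, np.int64(157)), (226, np.int64(157)), (227, np.int64(155)), (228, np.int64(159)), (229, np.int64(159)), (230, np.int64(155)), (231, np.int64(156)), (232, np.int64(149)), (233, np.int64(115)), (234, np.int64(130)), (235, np.int64(128)), (236, np.int64(128)), (237, np.int64(131))]
col333 [130 128 131 128 130 131 131 130 123  94  32  52  50  52  56  52  53  49
  51  50  58  82 110 132 129 131 129 126 129 131 129 129]
col352 tab [(66, np.int64(178)), (67, np.int64(181)), (68, np.int64(182)), (69, np.int64(180)), (70, np.int64(180)), (71, np.int64(171)), (72, np.int64(157)), (73, np.int
[... 1551 characters left out ...]
146, np.int64(184)), (147, np.int64(185)), (148, np.int64(185)), (149, np.int64(185))]
[(array([ 676.2, -468.8]), array([113.4,  83.8]), -80.6, array([370.2, 356.5])), (array([ 695.1, -275.9]), array([53.1, 23.6]), 63.7, array([386.7, 279. ])), (array([444.3,  20.6]), array([57.2, 54.7]), -0.1, array([244.2, 119.9])), (array([942.1,  93.8]), array([33.4, 11.5]), -84.8, array([565.4,  70.9]))]
[(array([442.4,  23. ]), array([44.2, 44. ]), 88.5, array([306.6, 240.4])), (array([587.3, 270.6]), array([103.7,  57.2]), -3.1, array([233.4, 200.1]))]
[(array([591.9, 267.8]), array([110.3,  62.7]), -1.7, array([410.2, 223.1])), (array([444.6,  19.1]), array([57.4, 49.5]), 2.2, array([326.4, 178.9]))]
```

View pics/w1c.png

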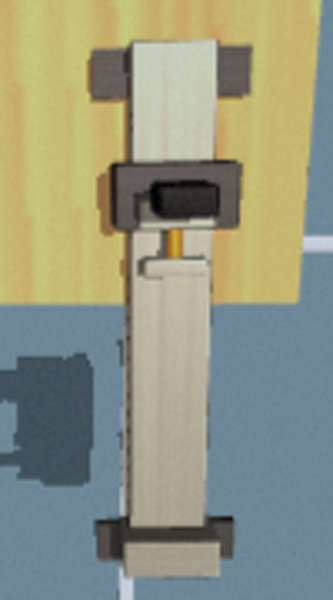

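The crop shows the caliper's bed edges, the spring tip pad (crop row 268), the carriage with the black tab (186,197) and the fixed jaw block (front top edge about row 540).

Run:
```python
from h import *
p=snap('wrist'); k=lambda u,v:(300+u*.3,60+v*.3)
for n,uv,z in [('bed far L (y=+135)',k(131,41),.018),('bed far R',k(216,41),.018),('face bot',(350,217.5),.018),('face top',(350,222.3),.04),('fj top L',k(124,560),.04),('fj top R',k(220,560),.04),('tab face L top',k(152,183),.08),('tab R top',k(219,183),.08),('tab near top',k(186,213),.08),('tab far top',k(186,180),.08),('pad front top',k(175,273),.035),('bed R near',k(205,520),.018),('bed L near',k(130,520),.018)]: print(n,w(p,uv,z)[:2].round(4))
```

```text
bed far L (y=+135) [0.596  0.0932]
bed far R [0.635  0.0931]
face bot [ 0.6209 -0.1461]
face top [ 0.6185 -0.1461]
fj top L [ 0.5967 -0.1567]
fj top R [ 0.6465 -0.1568]
tab face L top [0.6015 0.0332]
tab R top [0.6296 0.0331]
tab near top [0.6163 0.021 ]
tab far top [0.6157 0.0344]
pad front top [ 0.6181 -0.01  ]
bed R near [ 0.6413 -0.1433]
bed L near [ 0.6012 -0.1432]
```

```bash
python3 -c "
from h import *
plan((.589,.269,.20,177.5,17),(.589,.269,.20,177.5,2))"
```

```text
[[0.35,0.03,0.19,0,0,-0.9],[0.35,0.07,0.19,0,0,-0.9],[0.34,0.1,0.19,0,0,-0.9],[0.33,0.13,0.19,0,0,-0.9],[0.32,0.16,0.19,0,0,-0.9],[0.3,0.18,0.19,0,0,-0.9],[0.29,0.21,0.19,0,0,-0.9],[0.26,0.23,0.19,0,0,-0.9],[0.24,0.26,0.19,0,0,-0.9],[0.22,0.28,0.19,0,0,-0.9]]
[[0.19,0.3,0.19,0,0,-0.9],[0.17,0.31,0.19,0,0,-0.9],[0.14,0.33,0.18,0,0,-0.9],[0.11,0.34,0.19,0,0,-0.9],[0.07,0.34,0.18,0,0,-0.89],[0.04,0.35,0.19,0,0,-0.9],[0.02,0.36,0.18,0,0,-0.89],[0,0,0,0,0,0],[0,0,0,0,0,0],[0,0,0,0,0,0]]
end [0.5888 0.2692 0.2001] rows 19 t 4.05
```

{"name": "carry_out", "arguments": {
  "deltas": [
    [0.35, 0.03, 0.19, 0, 0, -0.9],
    [0.35, 0.07, 0.19, 0, 0, -0.9],
    [0.34, 0.1, 0.19, 0, 0, -0.9],
    [0.33, 0.13, 0.19, 0, 0, -0.9],
    [0.32, 0.16, 0.19, 0, 0, -0.9],
    [0.3, 0.18, 0.19, 0, 0, -0.9],
    [0.29, 0.21, 0.19, 0, 0, -0.9],
    [0.26, 0.23, 0.19, 0, 0, -0.9],
    [0.24, 0.26, 0.19, 0, 0, -0.9],
    [0.22, 0.28, 0.19, 0, 0, -0.9]
  ]
}}

```text
time: 5.3
tool_pos: [0.5773, 0.1464, 0.2649]
eef_rot: [[-0.785, 0.62, 0.0], [0.62, 0.785, -0.0], [-0.0, -0.0, -1.0]]
contact_force: [-0.0, 0.3, 0.5]
finger_gap: 0.0878
grip_force: 0.0
```

{"name": "carry_out", "arguments": {
  "deltas": [
    [0.19, 0.3, 0.19, 0, 0, -0.9],
    [0.17, 0.31, 0.19, 0, 0, -0.9],
    [0.14, 0.33, 0.18, 0, 0, -0.9],
    [0.11, 0.34, 0.19, 0, 0, -0.9],
    [0.07, 0.34, 0.18, 0, 0, -0.89],
    [0.04, 0.35, 0.19, 0, 0, -0.9],
    [0.02, 0.36, 0.18, 0, 0, -0.89],
    [0, 0, 0, 0, 0, 0],
    [0, 0, 0, 0, 0, 0],
    [0, 0, 0, 0, 0, 0]
  ]
}}

```text
time: 6.55
tool_pos: [0.5892, 0.2688, 0.2006]
eef_rot: [[-0.999, 0.045, 0.001], [0.045, 0.999, -0.001], [-0.001, -0.001, -1.0]]
contact_force: [0.1, -0.3, -1.5]
finger_gap: 0.088
grip_force: 0.0
```

```bash
python3 -c "
from h import *
p=snap('wrist','w2.png')
for b in brown(p,.016): print(*b)
s=readout.get_state();print(s['tool_pos'])
b=brown(p,.016)
"
```

```text
[587.9 271.1] [109.9  63.9] -2.6 [317.7 171.8]
[443.  22.] [58.2 57.7] 79.9 [68.3 46.2]
[0.58916029 0.26889603 0.20064703]
```

View pics/w2.png

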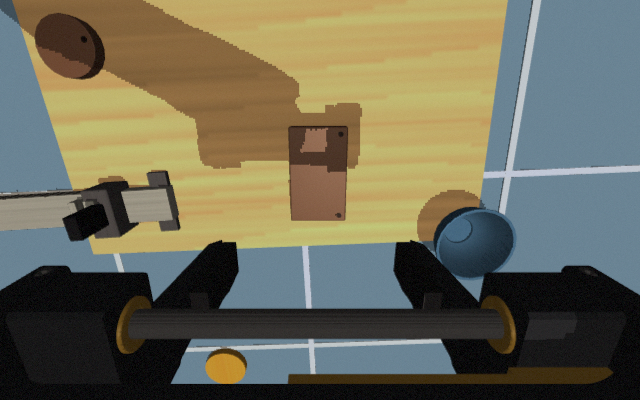

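The slab sits between the fingers at (318,172), bowl well right at (475,240). Descend and grip.

```bash
python3 -c "
from h import *
plan((.588,.271,.03,177.4,5),(.588,.271,.004,177.4,3),(.588,.271,.004,177.4,2))"
```

```text
[[0.01,0.01,0.68,0,0,0],[0,0.01,0.68,0,0,0],[0.01,0.01,0.68,0,0,0],[0,0.01,0.69,0,0,0],[0.01,0,0.68,-0.01,0.01,0.01],[0,0,0.17,0,0,0],[0,0,0.18,0,0,0],[0,0,0.17,0,0,0],[0,0,0,0,0,0],[0,0,0,0,0,0]]
end [0.5879 0.2709 0.0041] rows 10 t 6.6
```

{"name": "carry_out", "arguments": {
  "deltas": [
    [0.01, 0.01, 0.68, 0, 0, 0],
    [0, 0.01, 0.68, 0, 0, 0],
    [0.01, 0.01, 0.68, 0, 0, 0],
    [0, 0.01, 0.69, 0, 0, 0],
    [0.01, 0, 0.68, -0.01, 0.01, 0.01],
    [0, 0, 0.17, 0, 0, 0],
    [0, 0, 0.18, 0, 0, 0],
    [0, 0, 0.17, 0, 0, 0],
    [0, 0, 0, 0, 0, 0],
    [0, 0, 0, 0, 0, 0]
  ]
}}

```text
time: 7.85
tool_pos: [0.5876, 0.2722, 0.0043]
eef_rot: [[-0.999, 0.044, -0.0], [0.044, 0.999, 0.002], [0.0, 0.002, -1.0]]
contact_force: [-0.7, -0.4, -0.1]
finger_gap: 0.0884
grip_force: 0.0
```

{"name": "carry_out", "arguments": {
  "deltas": [
    [0, 0, 0, 0, 0, 0],
    [0, 0, 0, 0, 0, 0],
    [0, 0, 0, 0, 0, 0],
    [0, 0, 0, 0, 0, 0],
    [0, 0, 0, 0, 0, 0],
    [0, 0, 0, 0, 0, 0],
    [0, 0, 0, 0, 0, 0],
    [0, 0, 0, 0, 0, 0],
    [0, 0, 0, 0, 0, 0],
    [0, 0, 0, 0, 0, 0]
  ],
  "grip": 55,
  "grip_force": 35
}}

```text
time: 9.1
tool_pos: [0.5874, 0.2718, 0.0039]
eef_rot: [[-0.999, 0.044, -0.001], [0.044, 0.999, 0.001], [0.001, 0.001, -1.0]]
contact_force: [0.1, -1.4, 5.0]
finger_gap: 0.0656
grip_force: 35.0
```

```bash
python3 -c "
from h import *
plan((.588,.271,.14,177.4,5),(.6195,-.077,.14,91.4,16))"
```

```text
[[0,0,-0.54,0,0,0],[0,0,-0.55,0,0,0],[0,0,-0.54,0,0,0.01],[-0.01,-0.01,-0.55,0,0,0],[0,0,-0.54,0.01,-0.01,0.01],[-0.06,-0.43,0,0,0,0.94],[-0.1,-0.43,0,0,0,0.94],[-0.14,-0.41,0,0,0,0.94],[-0.18,-0.4,0,0,0,0.94],[-0.21,-0.38,0,0,0,0.94]]
[[-0.25,-0.36,0,0,0,0.94],[-0.28,-0.33,0,0,0,0.94],[-0.31,-0.31,0,0,0,0.94],[-0.34,-0.28,0,0,0,0.94],[-0.36,-0.24,0,0,0,0.93],[-0.39,-0.21,0,0,0,0.94],[-0.4,-0.17,0,0,0,0.93],[-0.42,-0.13,0,0,0,0.94],[-0.43,-0.09,0,0,0,0.93],[-0.43,-0.06,0,0,0,0.94]]
[[-0.44,-0.01,0,0,0,0.93],[0,0,0,0,0,0],[0,0,0,0,0,0],[0,0,0,0,0,0],[0,0,0,0,0,0],[0,0,0,0,0,0],[0,0,0,0,0,0],[0,0,0,0,0,0],[0,0,0,0,0,0],[0,0,0,0,0,0]]
end [ 0.6195 -0.0771  0.14  ] rows 21 t 9.1
```

{"name": "carry_out", "arguments": {
  "deltas": [
    [0, 0, -0.54, 0, 0, 0],
    [0, 0, -0.55, 0, 0, 0],
    [0, 0, -0.54, 0, 0, 0.01],
    [-0.01, -0.01, -0.55, 0, 0, 0],
    [0, 0, -0.54, 0.01, -0.01, 0.01],
    [-0.06, -0.43, 0, 0, 0, 0.94],
    [-0.1, -0.43, 0, 0, 0, 0.94],
    [-0.14, -0.41, 0, 0, 0, 0.94],
    [-0.18, -0.4, 0, 0, 0, 0.94],
    [-0.21, -0.38, 0, 0, 0, 0.94]
  ]
}}

```text
time: 10.35
tool_pos: [0.5977, 0.1624, 0.1408]
eef_rot: [[-0.869, 0.495, 0.0], [0.495, 0.869, 0.001], [0.0, 0.001, -1.0]]
contact_force: [0.4, -0.0, -2.3]
finger_gap: 0.0655
grip_force: 35.0
```

{"name": "carry_out", "arguments": {
  "deltas": [
    [-0.25, -0.36, 0, 0, 0, 0.94],
    [-0.28, -0.33, 0, 0, 0, 0.94],
    [-0.31, -0.31, 0, 0, 0, 0.94],
    [-0.34, -0.28, 0, 0, 0, 0.94],
    [-0.36, -0.24, 0, 0, 0, 0.93],
    [-0.39, -0.21, 0, 0, 0, 0.94],
    [-0.4, -0.17, 0, 0, 0, 0.93],
    [-0.42, -0.13, 0, 0, 0, 0.94],
    [-0.43, -0.09, 0, 0, 0, 0.93],
    [-0.43, -0.06, 0, 0, 0, 0.94]
  ]
}}

```text
time: 11.6
tool_pos: [0.6175, -0.0557, 0.1404]
eef_rot: [[-0.114, 0.994, 0.001], [0.994, 0.114, 0.001], [0.001, 0.001, -1.0]]
contact_force: [0.3, -0.2, -2.2]
finger_gap: 0.0658
grip_force: 35.0
```

{"name": "carry_out", "arguments": {
  "deltas": [
    [-0.44, -0.01, 0, 0, 0, 0.93],
    [0, 0, 0, 0, 0, 0],
    [0, 0, 0, 0, 0, 0],
    [0, 0, 0, 0, 0, 0],
    [0, 0, 0, 0, 0, 0],
    [0, 0, 0, 0, 0, 0],
    [0, 0, 0, 0, 0, 0],
    [0, 0, 0, 0, 0, 0],
    [0, 0, 0, 0, 0, 0],
    [0, 0, 0, 0, 0, 0]
  ]
}}

```text
time: 12.85
tool_pos: [0.6195, -0.077, 0.1397]
eef_rot: [[-0.025, 1.0, 0.0], [1.0, 0.025, -0.0], [-0.0, 0.0, -1.0]]
contact_force: [-0.1, 0.2, -2.3]
finger_gap: 0.0657
grip_force: 35.0
```

```bash
python3 -c "
from h import *
s=readout.get_state();print(s['tool_pos'],s['finger_gap'],s['grip_force'])
p=snap('wrist','w3.png');[print(*b) for b in brown(p,.152)]
plan((.6195,-.077,.04,91.4,5),(.6195,-.077,.024,91.4,4))"
```

```text
[ 0.6194545 -0.0770313  0.1397143] 0.06571483446351248 34.99945342540741
[ 636.3 -135.7] [95.4 26.3] 1.5 [343.2 348.6]
[619.3 -61.8] [82.1 65.2] -88.8 [315.3 233.3]
[543.9  24. ] [31.3 28.6] -26.5 [137.8  47.5]
[[0,0,0.4,0,0,0],[0,0,0.4,0,0,0],[0,0,0.4,0,0,0],[0,0,0.4,0,0,0],[0,0,0.39,0,0,0.01],[0,0,0.08,0,0,0],[0,0,0.08,0,0,0],[0,0,0.08,0,0,0],[0,0,0.08,0,0,0],[0,0,0,0,0,0]]
end [ 0.6195 -0.0771  0.0242] rows 9 t 12.9
```

View pics/w3.png

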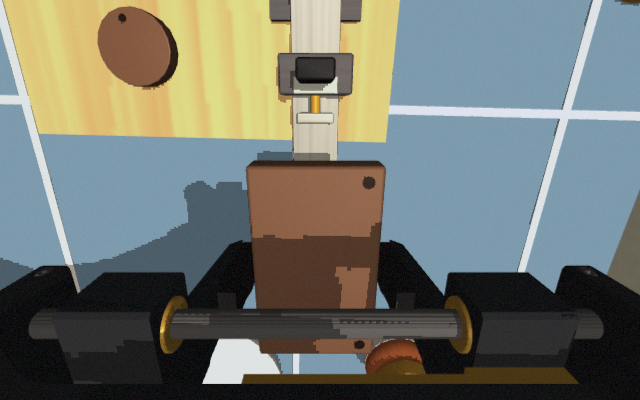

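The slab is held straight, its far edge at row 163, with the tip pad (315,119), tab (315,70) ahead and aligned with the bed. Lower it.

{"name": "carry_out", "arguments": {
  "deltas": [
    [0, 0, 0.4, 0, 0, 0],
    [0, 0, 0.4, 0, 0, 0],
    [0, 0, 0.4, 0, 0, 0],
    [0, 0, 0.4, 0, 0, 0],
    [0, 0, 0.39, 0, 0, 0.01],
    [0, 0, 0.08, 0, 0, 0],
    [0, 0, 0.08, 0, 0, 0],
    [0, 0, 0.08, 0, 0, 0],
    [0, 0, 0.08, 0, 0, 0],
    [0, 0, 0, 0, 0, 0]
  ]
}}

```text
time: 14.15
tool_pos: [0.6194, -0.0771, 0.0242]
eef_rot: [[-0.024, 1.0, -0.0], [1.0, 0.024, -0.0], [-0.0, -0.0, -1.0]]
contact_force: [0.2, -0.4, -2.6]
finger_gap: 0.0659
grip_force: 35.0
```

```bash
python3 -c "
from h import *
s=readout.get_state();print(s['tool_pos'],s['contact_force'])
p=snap('wrist');
h=cv2.cvtColor(p['img'],cv2.COLOR_BGR2GRAY);[print(*b) for b in brown(p,.036)]"
```

```text
[ 0.61939412 -0.07712544  0.02417277] [ 0.16794621 -0.42855837 -2.62171968]
[ 620.8 -128.9] [64.5 11. ] 1.4 [315.5 345.5]
[619.2 -62.1] [82.5 65.3] -88.8 [315.3 232.8]
[502.2  26.7] [36.5 27.3] 1.4 [34.4 36. ]
```

{"name": "carry_out", "arguments": {
  "deltas": [
    [0, 0, 0.02, 0, 0, 0],
    [0, 0, 0.02, 0, 0, 0],
    [0, 0, 0, 0, 0, 0],
    [0, 0, 0, 0, 0, 0],
    [0, 0, 0, 0, 0, 0],
    [0, 0, 0, 0, 0, 0],
    [0, 0, 0, 0, 0, 0],
    [0, 0, 0, 0, 0, 0],
    [0, 0, 0, 0, 0, 0],
    [0, 0, 0, 0, 0, 0]
  ]
}}

```text
time: 15.45
tool_pos: [0.6194, -0.0771, 0.0222]
eef_rot: [[-0.024, 1.0, 0.0], [1.0, 0.024, -0.0], [-0.0, 0.0, -1.0]]
contact_force: [0.5, -0.6, -2.1]
finger_gap: 0.0656
grip_force: 35.0
```

{"name": "carry_out", "arguments": {
  "deltas": [
    [0, 0, 0, 0, 0, 0],
    [0, 0, 0, 0, 0, 0],
    [0, 0, 0, 0, 0, 0],
    [0, 0, 0, 0, 0, 0],
    [0, 0, -0.2, 0, 0, 0],
    [0, 0, -0.4, 0, 0, 0],
    [0, 0, -0.4, 0, 0, 0],
    [0, 0, -0.4, 0, 0, 0],
    [0, 0, -0.4, 0, 0, 0],
    [0, 0, -0.2, 0, 0, 0]
  ],
  "grip": 88
}}

```text
time: 16.7
tool_pos: [0.6201, -0.0771, 0.1241]
eef_rot: [[-0.024, 1.0, 0.002], [1.0, 0.024, -0.0], [-0.0, 0.002, -1.0]]
contact_force: [-0.1, 0.3, -0.4]
finger_gap: 0.0878
grip_force: 0.0
```

```bash
python3 -c "
from h import *
p=snap('wrist','w4.png')
[print(*b) for b in brown(p,.034)]
plan((.6165,.0275,.122,91.4,4),(.6165,.0275,.049,91.4,4))"
```

```text
[ 714.3 -249.7] [69.1 30.9] 1.3 [400.9 364.5]
[619.5 -78.2] [111.6  64.9] -88.7 [314.2 199.3]
[480.2  40.3] [58.7 53.7] -13.9 [126.3  44.9]
[[0.52,-0.01,0.01,0.01,0,0],[0.52,-0.01,0.01,0.01,0,0],[0.53,-0.01,0.02,0.01,0,0],[0.52,0,0.01,0,0,-0.01],[0,0,0.37,0,0,0],[0,0,0.36,0,0,0],[0,0,0.37,0,0,0],[0,0,0.36,0,0,0],[0,0,0,0,0,0],[0,0,0,0,0,0]]
end [0.6165 0.0274 0.0492] rows 8 t 16.75
```

{"name": "carry_out", "arguments": {
  "deltas": [
    [0.52, -0.01, 0.01, 0.01, 0, 0],
    [0.52, -0.01, 0.01, 0.01, 0, 0],
    [0.53, -0.01, 0.02, 0.01, 0, 0],
    [0.52, 0, 0.01, 0, 0, -0.01],
    [0, 0, 0.37, 0, 0, 0],
    [0, 0, 0.36, 0, 0, 0],
    [0, 0, 0.37, 0, 0, 0],
    [0, 0, 0.36, 0, 0, 0],
    [0, 0, 0, 0, 0, 0],
    [0, 0, 0, 0, 0, 0]
  ]
}}

```text
time: 18.0
tool_pos: [0.6155, 0.0274, 0.0469]
eef_rot: [[-0.025, 1.0, -0.002], [1.0, 0.025, 0.0], [0.0, -0.002, -1.0]]
contact_force: [-0.3, 0.1, -0.0]
finger_gap: 0.088
grip_force: 0.0
```

{"name": "carry_out", "arguments": {
  "deltas": [
    [0, 0, 0, 0, 0, 0],
    [0, 0, 0, 0, 0, 0],
    [0, 0, 0, 0, 0, 0],
    [0, 0, 0, 0, 0, 0],
    [0, 0, 0, 0, 0, 0],
    [0, 0, 0, 0, 0, 0],
    [0, 0, 0, 0, 0, 0],
    [0, 0, 0, 0, 0, 0],
    [0, 0, 0, 0, 0, 0],
    [0, 0, 0, 0, 0, 0]
  ],
  "grip": 10,
  "grip_force": 35
}}

```text
time: 19.25
tool_pos: [0.6165, 0.0275, 0.0468]
eef_rot: [[-0.025, 1.0, -0.001], [1.0, 0.025, 0.0], [0.0, -0.001, -1.0]]
contact_force: [4.8, 0.7, -3.6]
finger_gap: 0.0252
grip_force: 35.0
```

```bash
python3 -c "
from h import *
s=readout.get_state();print(s['tool_pos'],s['contact_force'],s['finger_gap'],s['grip_force'])
p=snap('wrist','w5.png')
for z in(.016,.034): [print(*b) for b in brown(p,z)]
[print(*b) for b in brown(snap('top'),.016)]"
```

```text
[0.61649422 0.02745769 0.04683921] [ 4.80212074  0.70843402 -3.64596461] 0.02517355351527771 34.994205459952354
[619.6 -76.9] [72.  34.7] 1.5 [316.2 355.3]
[470.8  45.7] [67.4 57.7] 22.5 [ 87.7 199.1]
[619.1 -57.9] [64.7 31.2] 1.5 [316.2 355.3]
[485.4  52.3] [60.5 51.9] 22.5 [ 87.7 199.1]
[122.5 724.8] [50.1 49.1] -88.9 [ 98.3 342.3]
[152.5 626.3] [75.  50.7] -1.5 [128.1 332.3]
[465.9  43.6] [48.2 45.7] 43.5 [300.1 233.8]
[ 622.4 -105.7] [62.4 51.6] -1.6 [344.9 185.1]
[ 670.  -426.9] [80.1 78.1] 11.9 [436.7 170.8]
```

View pics/w5.png

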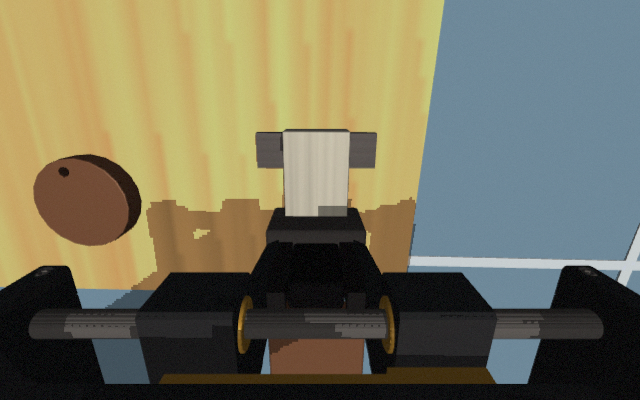

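The disc has been knocked to about (469,44) mm (pixel 88,199); the fingers hold the tab. Slide.

{"name": "carry_out", "arguments": {
  "deltas": [
    [-0.06, 0, 0, 0, 0, 0],
    [-0.06, 0, 0, 0, 0, 0],
    [-0.06, 0, 0, 0, 0, 0],
    [-0.06, 0, 0, 0, 0, 0],
    [-0.06, 0, 0, 0, 0, 0],
    [-0.06, 0, 0, 0, 0, 0],
    [-0.04, 0, 0, 0, 0, 0],
    [-0.04, 0, 0, 0, 0, 0],
    [0, 0, 0, 0, 0, 0],
    [0, 0, 0, 0, 0, 0]
  ]
}}

```text
time: 20.6
tool_pos: [0.6169, 0.008, 0.0469]
eef_rot: [[-0.026, 1.0, -0.0], [1.0, 0.026, 0.004], [0.004, -0.0, -1.0]]
contact_force: [5.4, 3.2, -4.2]
finger_gap: 0.0256
grip_force: 35.0
```

{"name": "carry_out", "arguments": {
  "deltas": [
    [-0.03, 0, 0, 0, 0, 0],
    [-0.03, 0, 0, 0, 0, 0],
    [0, 0, 0, 0, 0, 0],
    [0, 0, 0, 0, 0, 0],
    [0, 0, 0, 0, 0, 0],
    [0, 0, 0, 0, 0, 0],
    [0, 0, 0, 0, 0, 0],
    [0, 0, 0, 0, 0, 0],
    [0, 0, 0, 0, 0, 0],
    [0, 0, 0, 0, 0, 0]
  ]
}}

```text
time: 21.85
tool_pos: [0.6169, 0.0051, 0.0468]
eef_rot: [[-0.026, 1.0, -0.001], [1.0, 0.026, 0.004], [0.004, -0.0, -1.0]]
contact_force: [5.3, 4.4, -3.8]
finger_gap: 0.0256
grip_force: 35.0
```

{"name": "carry_out", "arguments": {
  "deltas": [
    [-0.04, 0, 0, 0, 0, 0],
    [-0.04, 0, 0, 0, 0, 0],
    [0, 0, 0, 0, 0, 0],
    [0, 0, 0, 0, 0, 0],
    [0, 0, 0, 0, 0, 0],
    [0, 0, 0, 0, 0, 0],
    [0, 0, 0, 0, 0, 0],
    [0, 0, 0, 0, 0, 0],
    [0, 0, 0, 0, 0, 0],
    [0, 0, 0, 0, 0, 0]
  ]
}}

```text
time: 23.1
tool_pos: [0.617, 0.0017, 0.0468]
eef_rot: [[-0.027, 1.0, -0.0], [1.0, 0.027, 0.005], [0.005, -0.0, -1.0]]
contact_force: [4.3, 5.7, -4.3]
finger_gap: 0.0258
grip_force: 35.0
```

{"name": "carry_out", "arguments": {
  "deltas": [
    [-0.02, 0, 0, 0, 0, 0],
    [-0.02, 0, 0, 0, 0, 0],
    [0, 0, 0, 0, 0, 0],
    [0, 0, 0, 0, 0, 0],
    [0, 0, 0, 0, 0, 0],
    [0, 0, 0, 0, 0, 0],
    [0, 0, 0, 0, 0, 0],
    [0, 0, 0, 0, 0, 0],
    [0, 0, 0, 0, 0, 0],
    [0, 0, 0, 0, 0, 0]
  ]
}}

```text
time: 24.35
tool_pos: [0.6171, 0.0009, 0.0468]
eef_rot: [[-0.027, 1.0, -0.0], [1.0, 0.027, 0.006], [0.006, -0.0, -1.0]]
contact_force: [5.5, 6.7, -5.4]
finger_gap: 0.0256
grip_force: 35.0
```

{"name": "carry_out", "arguments": {
  "deltas": [
    [-0.03, 0, 0, 0, 0, 0],
    [-0.03, 0, 0, 0, 0, 0],
    [-0.01, 0, 0, 0, 0, 0],
    [0, 0, 0, 0, 0, 0],
    [0, 0, 0, 0, 0, 0],
    [0, 0, 0, 0, 0, 0],
    [0, 0, 0, 0, 0, 0],
    [0, 0, 0, 0, 0, 0],
    [0, 0, 0, 0, 0, 0],
    [0, 0, 0, 0, 0, 0]
  ]
}}

```text
time: 25.6
tool_pos: [0.6171, -0.001, 0.0469]
eef_rot: [[-0.028, 1.0, -0.0], [1.0, 0.028, 0.008], [0.008, 0.0, -1.0]]
contact_force: [4.1, 8.7, -4.8]
finger_gap: 0.0253
grip_force: 35.0
```

```bash
python3 -c "
from h import *
s=readout.get_state();print(s['tool_pos'],s['contact_force'],s['finger_gap'],s['grip_force'])
for c in('top','scene'):
  p=snap(c,c+'6.png')
  [print(*b) for b in brown(p,.034)]
a=cv2.imread('pics/top6.png')[160:215,270:370];b=cv2.imread('pics/scene6.png')[190:250,240:350]
cv2.imwrite('pics/c6.png',np.vstack([cv2.resize(a,(550,303),interpolation=2),cv2.resize(b,(550,297),interpolation=2)]))"
```

```text
[ 0.61711719 -0.00100792  0.0468619 ] [ 4.0993927   8.7345943  -4.82222526] 0.02531318944722505 35.01946873962879
[125.6 716.7] [49.6 48.5] -88.9 [ 98.3 342.4]
[154.4 618.1] [77.8 49.7] 0.7 [128.1 332.5]
[465.5  43.6] [46.6 46.6] 25.0 [300.  233.9]
[ 666.2 -422. ] [79.3 77.1] 13.7 [436.8 170.8]
[ 731.5 -265.3] [69.  36.3] -66.8 [219.2 254.9]
[622.  -92.9] [108.   69.5] -90.0 [285.5 223.5]
[ 652.3 -435.8] [139.   74.2] 32.5 [163.6 227.5]
[483.6  52.9] [57.3 31.6] -6.3 [336.  185.8]
[177.4 613.7] [78.8 53.6] 0.4 [507.3 117.4]
[147.7 711.1] [51.9 50.7] -34.1 [535.2 111.8]
[-162.7  616.7] [254.3  94.3] -19.5 [491.5  51.1]
[ -41.  -879.6] [382.4 130.5] 7.7 [82.1 54.6]
[-281.9  448.5] [375.3  78.2] -13.8 [443.1  29. ]
[-228.9 -549.2] [676.9 344.5] -86.9 [186.9  19.5]
```

View pics/c6.png

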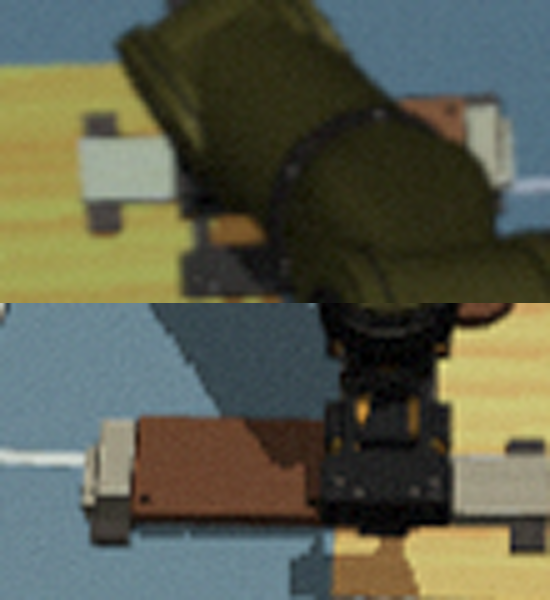

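Slab is flush against the fixed jaw (lower panel, 135,465) with net push about 5.5 N, so about 4.6 mm of tip. Hold briefly, slide back and let go.

{"name": "carry_out", "arguments": {
  "deltas": [
    [0, 0, 0, 0, 0, 0],
    [0, 0, 0, 0, 0, 0],
    [0, 0, 0, 0, 0, 0],
    [0.04, 0, 0, 0, 0, 0],
    [0.08, 0, 0, 0, 0, 0],
    [0.1, 0, 0, 0, 0, 0],
    [0.1, 0, 0, 0, 0, 0],
    [0.1, 0, 0, 0, 0, 0],
    [0.06, 0, 0, 0, 0, 0],
    [0, 0, 0, 0, 0, 0]
  ]
}}

```text
time: 26.95
tool_pos: [0.6167, 0.0163, 0.0468]
eef_rot: [[-0.025, 1.0, -0.001], [1.0, 0.025, -0.001], [-0.001, -0.001, -1.0]]
contact_force: [5.2, -1.2, -3.7]
finger_gap: 0.0255
grip_force: 35.0
```

{"name": "carry_out", "arguments": {
  "deltas": [
    [0, 0, 0, 0, 0, 0],
    [0, 0, 0, 0, 0, 0],
    [0, 0, 0, 0, 0, 0],
    [0, 0, 0, 0, 0, 0],
    [0, 0, -0.2, 0, 0, 0],
    [0, 0, -0.4, 0, 0, 0],
    [0, 0, -0.5, 0, 0, 0],
    [0, 0, -0.4, 0, 0, 0],
    [0, 0, 0, 0, 0, 0],
    [0, 0, 0, 0, 0, 0]
  ],
  "grip": 88
}}

```text
time: 28.2
tool_pos: [0.6155, 0.0167, 0.1218]
eef_rot: [[-0.025, 1.0, -0.003], [1.0, 0.025, -0.0], [-0.0, -0.003, -1.0]]
contact_force: [0.0, 0.5, -0.3]
finger_gap: 0.0882
grip_force: 0.0
```

```bash
python3 -c "
from h import *
s=readout.get_state();print(s['tool_pos'],s['contact_force'],s['finger_gap'],s['grip_force'])
p=snap('wrist','w7.png')
[print(*b) for b in brown(p,.034)]
plan((.620,-.089,.125,91.4,4),(.620,-.089,.022,91.4,5))"
```

```text
[0.61547559 0.01668257 0.12177238] [ 0.02291552  0.50032319 -0.31094388] 0.08816886644018594 0.0
[ 620.6 -135.7] [65.  21.7] 1.6 [317.  345.9]
[618.9 -59. ] [64.8 62.5] 1.2 [316.8 279.4]
[479.6  48.5] [58.9 53.1] 1.5 [149.3 161. ]
[[-0.53,0.01,-0.02,-0.01,0,0],[-0.53,0.01,-0.02,-0.01,0,0],[-0.53,0.01,-0.02,-0.01,0,0],[-0.53,0.01,-0.01,-0.01,0,0.01],[0,0,0.41,0,0,0],[0,0,0.41,0,0,0],[0,0,0.41,0,0,0],[0,0,0.41,0,0,0],[0.01,0,0.42,0,0,0],[0,0,0,0,0,0]]
end [ 0.6198 -0.0888  0.0218] rows 9 t 28.25
```

{"name": "carry_out", "arguments": {
  "deltas": [
    [-0.53, 0.01, -0.02, -0.01, 0, 0],
    [-0.53, 0.01, -0.02, -0.01, 0, 0],
    [-0.53, 0.01, -0.02, -0.01, 0, 0],
    [-0.53, 0.01, -0.01, -0.01, 0, 0.01],
    [0, 0, 0.41, 0, 0, 0],
    [0, 0, 0.41, 0, 0, 0],
    [0, 0, 0.41, 0, 0, 0],
    [0, 0, 0.41, 0, 0, 0],
    [0.01, 0, 0.42, 0, 0, 0],
    [0, 0, 0, 0, 0, 0]
  ]
}}

```text
time: 29.5
tool_pos: [0.619, -0.0882, 0.0201]
eef_rot: [[-0.025, 1.0, -0.003], [1.0, 0.025, 0.0], [0.0, -0.003, -1.0]]
contact_force: [0.7, 0.6, -0.2]
finger_gap: 0.0881
grip_force: 0.0
```

{"name": "carry_out", "arguments": {
  "deltas": [
    [0, 0, 0, 0, 0, 0],
    [0, 0, 0, 0, 0, 0],
    [0, 0, 0, 0, 0, 0],
    [0, 0, 0, 0, 0, 0],
    [0, 0, 0, 0, 0, 0],
    [0, 0, 0, 0, 0, 0],
    [0, 0, 0, 0, 0, 0],
    [0, 0, 0, 0, 0, 0],
    [0, 0, 0, 0, 0, 0],
    [0, 0, 0, 0, 0, 0]
  ],
  "grip": 55
}}

```text
time: 30.75
tool_pos: [0.6206, -0.0886, 0.023]
eef_rot: [[-0.024, 1.0, 0.002], [1.0, 0.024, -0.0], [-0.0, 0.002, -1.0]]
contact_force: [-2.7, -0.7, 6.1]
finger_gap: 0.0653
grip_force: 35.0
```

{"name": "carry_out", "arguments": {
  "deltas": [
    [0, 0, -0.2, 0, 0, 0],
    [0, 0, -0.4, 0, 0, 0],
    [0, 0, -0.4, 0, 0, 0],
    [0, 0, -0.4, 0, 0, 0],
    [0, 0, -0.4, 0, 0, 0],
    [0, 0, 0, 0, 0, 0],
    [0, 0, 0, 0, 0, 0],
    [0, 0, 0, 0, 0, 0],
    [0, 0, 0, 0, 0, 0],
    [0, 0, 0, 0, 0, 0]
  ]
}}

```text
time: 32.0
tool_pos: [0.6202, -0.0884, 0.1118]
eef_rot: [[-0.024, 1.0, 0.0], [1.0, 0.024, 0.0], [0.0, 0.0, -1.0]]
contact_force: [-0.4, 0.5, -2.1]
finger_gap: 0.0658
grip_force: 35.0
```

```bash
python3 -c "
from h import *
s=readout.get_state();print(s['tool_pos'],s['contact_force'],s['finger_gap'],s['grip_force'])
p=snap('wrist','w8.png')
[print(*b) for b in brown(p,s['tool_pos'][2]+.012)]
for c in('top','scene'):
  p=snap(c); h=cv2.cvtColor(p['img'],cv2.COLOR_BGR2HSV); u=px(p,(.49,-.318,.02)).astype(int)
  print(c,u,h[u[1],u[0]])
  m=cv2.inRange(h,(0,0,130),(180,60,255)); m=cv2.morphologyEx(m,cv2.MORPH_OPEN,np.ones((5,5)))
  n,l=cv2.connectedComponents(m); q=cv2.findContours((l==l[u[1],u[0]]).astype('uint8'),0,1)[0][0]
  print(cv2.fitEllipse(np.array([w(p,x[0],.02)[:2] for x in q],'float32')*1000))
"
```

```text
[ 0.6201754  -0.08843309  0.11181931] [-0.37751697  0.53715111 -2.1276923 ] 0.06578433106166193 34.99838411808014
[ 671.4 -151.2] [32.5 16.8] 1.4 [399.7 364.7]
[ 623.8 -139.6] [68.4 10.2] 1.4 [320.4 344. ]
[620.1 -73.1] [82.7 64.8] -89.0 [315.4 233.1]
[536.   17.4] [35.5 24.5] 1.4 [113.5  29.5]
top [406 223] [103  40 183]
((520.2174682617188, -348.420654296875), (93.91861724853516, 154.85223388671875), 124.25435638427734)
scene [214 185] [ 60  11 210]
((498.26397705078125, -322.9239501953125), (169.0723114013672, 170.9039764404297), 6.466285705566406)
```

Run:
```python
from h import *
from scipy.optimize import least_squares
def fit(p,img,u,rmax):
    h=cv2.cvtColor(img,cv2.COLOR_BGR2HSV); m=cv2.inRange(h,(0,0,130),(180,60,255)); m=cv2.morphologyEx(m,cv2.MORPH_OPEN,np.ones((5,5)))
    n,l=cv2.connectedComponents(m); q=cv2.findContours((l==l[u[1],u[0]]).astype('uint8'),0,1)[0][0][:,0]
    q=q[q[:,1]<rmax]; P=np.array([w(p,x,.02)[:2] for x in q])
    r=least_squares(lambda c:np.hypot(*(P-c).T)-.085,P.mean(0),loss='soft_l1',f_scale=.001); print(r.x.round(4),len(q),np.abs(r.fun).mean())
T=np.array([[1,-.002,-.002,.56],[-.003,-.948,-.318,.051],[-.002,.318,-.948,.506],[0,0,0,1]])
K=np.array(snap('wrist')['intrinsics'])
fit(dict(intrinsics=K,world_from_camera=T),cv2.imread('pics/w1.png'),(287,290),303)
t=snap('top');fit(t,cv2.imread('pics/top0.png'),(406,223),400)
t=snap('scene');fit(t,cv2.imread('pics/scene0.png'),(213,188),400)
```

```text
[ 0.5    -0.3233] 120 0.0004758048258438335
[ 0.5007 -0.3191] 144 0.0015777802342620733
[ 0.4981 -0.3231] 150 0.001017047949056442
```

```bash
python3 -c "
from h import *
plan((.4995,-.323,.11,91.4,8),(.4995,-.323,.11,91.4,2),(.4995,-.323,.04,91.4,4),(.4995,-.323,.027,91.4,4))"
```

```text
[[-0.58,-0.32,0.01,0,0,0],[-0.58,-0.32,0,0,0,0],[-0.58,-0.32,0.01,0,0,0],[-0.58,-0.31,0,0,0,0],[-0.58,-0.32,0.01,0,0,0],[-0.58,-0.31,0,0,0,0],[-0.58,-0.32,0.01,0.01,0,0],[-0.57,-0.31,0,0,0,0],[0,0,0,0,0,0],[0,0,0,0,0,0]]
[[0,0,0.35,0,0,0],[0,0,0.35,0,0,0],[0,0,0.35,0,0,0],[0,0,0.35,0,0,0],[0,0,0.07,0,0,0],[0,0,0.06,0,0,0],[0,0,0.07,0,0,0],[0,0,0.06,0,0,0],[0,0,0,0,0,0],[0,0,0,0,0,0]]
end [ 0.4995 -0.323   0.0271] rows 18 t 32.3
```

{"name": "carry_out", "arguments": {
  "deltas": [
    [-0.58, -0.32, 0.01, 0, 0, 0],
    [-0.58, -0.32, 0, 0, 0, 0],
    [-0.58, -0.32, 0.01, 0, 0, 0],
    [-0.58, -0.31, 0, 0, 0, 0],
    [-0.58, -0.32, 0.01, 0, 0, 0],
    [-0.58, -0.31, 0, 0, 0, 0],
    [-0.58, -0.32, 0.01, 0.01, 0, 0],
    [-0.57, -0.31, 0, 0, 0, 0],
    [0, 0, 0, 0, 0, 0],
    [0, 0, 0, 0, 0, 0]
  ]
}}

```text
time: 33.55
tool_pos: [0.5001, -0.3222, 0.1103]
eef_rot: [[-0.025, 1.0, 0.001], [1.0, 0.025, 0.001], [0.001, 0.001, -1.0]]
contact_force: [0.5, 0.9, -1.6]
finger_gap: 0.0652
grip_force: 35.0
```

{"name": "carry_out", "arguments": {
  "deltas": [
    [0, 0, 0.35, 0, 0, 0],
    [0, 0, 0.35, 0, 0, 0],
    [0, 0, 0.35, 0, 0, 0],
    [0, 0, 0.35, 0, 0, 0],
    [0, 0, 0.07, 0, 0, 0],
    [0, 0, 0.06, 0, 0, 0],
    [0, 0, 0.07, 0, 0, 0],
    [0, 0, 0.06, 0, 0, 0],
    [0, 0, 0, 0, 0, 0],
    [0, 0, 0, 0, 0, 0]
  ]
}}

```text
time: 34.8
tool_pos: [0.4996, -0.3231, 0.0273]
eef_rot: [[-0.024, 1.0, 0.0], [1.0, 0.024, -0.0], [-0.0, 0.0, -1.0]]
contact_force: [-0.5, 0.6, -3.0]
finger_gap: 0.0657
grip_force: 35.0
```

```bash
python3 -c "
from h import *
s=readout.get_state();print(s['tool_pos'],s['contact_force'],s['finger_gap'],s['grip_force'])
p=snap('wrist','w9.png')
[print(*b) for b in brown(p,s['tool_pos'][2]+.012)]
p=snap('scene')
[print(*b) for b in brown(p,s['tool_pos'][2]+.012)[:4]]"
```

```text
[ 0.49957049 -0.3230745   0.02730652] [-0.48370085  0.61372042 -3.01576821] 0.06570718017593463 34.998469948768616
[ 500.7 -373.9] [64.6  9.5] 1.4 [317.5 344.4]
[ 499.4 -307.8] [82.8 64.8] -88.8 [315.2 232.1]
[ 646.4 -272.4] [37.   7.9] -72.1 [629.6 176.7]
[ 734.2 -264.1] [68.7 36.2] -66.8 [219.3 254.9]
[ 655.4 -433.9] [138.4  73.9] 32.5 [163.6 227.5]
[486.7  42.2] [55.5 51. ] 1.8 [333.3 185.3]
[ 503.9 -289.1] [69.2 39. ] 7.8 [222.8 185.2]
```

View pics/w9.png

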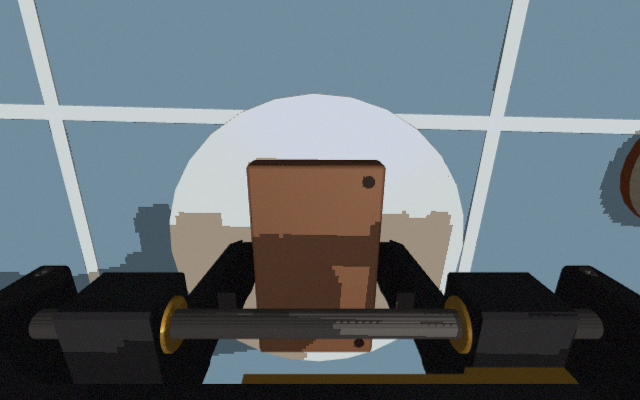

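The slab lies over the plate: plate edge cols 170–465, top row 94, slab cols 248–384. Check the centring numerically.

```bash
python3 -c "
from h import *
p=snap('wrist')
for uv in [(317,94),(170,225),(465,225),(230,118),(404,118)]:
  X=w(p,uv,.02)[:2];print(X.round(4),np.hypot(*(X-[.4995,-.323])).round(4))
"
```

```text
[ 0.4985 -0.2373] 0.0857
[ 0.4168 -0.3094] 0.0838
[ 0.5842 -0.3053] 0.0866
[ 0.4549 -0.2498] 0.0858
[ 0.5426 -0.2477] 0.0868
```

{"name": "carry_out", "arguments": {
  "deltas": [
    [0, 0, 0.02, 0, 0, 0],
    [0, 0, 0.02, 0, 0, 0],
    [0, 0, 0, 0, 0, 0],
    [0, 0, 0, 0, 0, 0],
    [0, 0, 0, 0, 0, 0],
    [0, 0, 0, 0, 0, 0],
    [0, 0, 0, 0, 0, 0],
    [0, 0, 0, 0, 0, 0],
    [0, 0, 0, 0, 0, 0],
    [0, 0, 0, 0, 0, 0]
  ]
}}

```text
time: 36.2
tool_pos: [0.4994, -0.323, 0.0251]
eef_rot: [[-0.024, 1.0, -0.0], [1.0, 0.024, -0.0], [-0.0, -0.0, -1.0]]
contact_force: [0.2, -0.3, -1.5]
finger_gap: 0.0657
grip_force: 35.0
```

{"name": "carry_out", "arguments": {
  "deltas": [
    [0, 0, 0, 0, 0, 0],
    [0, 0, 0, 0, 0, 0],
    [0, 0, 0, 0, 0, 0],
    [0, 0, 0, 0, 0, 0],
    [0, 0, -0.2, 0, 0, 0],
    [0, 0, -0.5, 0, 0, 0],
    [0, 0, -0.6, 0, 0, 0],
    [0, 0, -0.6, 0, 0, 0],
    [0, 0, -0.6, 0, 0, 0],
    [0, 0, -0.5, 0, 0, 0]
  ],
  "grip": 88
}}

```text
time: 37.45
tool_pos: [0.4996, -0.323, 0.1771]
eef_rot: [[-0.024, 1.0, 0.001], [1.0, 0.024, -0.001], [-0.001, 0.001, -1.0]]
contact_force: [-0.1, -0.6, -0.7]
finger_gap: 0.0881
grip_force: 0.0
```

```bash
python3 -c "
from h import *
p=snap('wrist')
[print(*b) for b in brown(p,.036)]
plan((.469,.042,.18,91.4,11))"
```

```text
[ 671.5 -408.2] [98.4 42.4] -44.5 [465.5 264.5]
[ 499.5 -324.2] [110.8  65.6] -88.6 [315.1 183.1]
[ 700.1 -269.1] [70.5 46.5] 79.9 [525.3 134.5]
[[0.67,-0.04,0,0.01,0,0],[0.67,-0.04,0,0,0,0],[0.67,-0.04,0,0.01,0,0],[0.66,-0.04,0,0,0,0],[0.67,-0.04,0,0.01,0,0],[0.66,-0.05,0,0,0,0],[0.67,-0.04,0,0.01,0.01,0],[0.66,-0.05,0,0,0,0],[0.67,-0.04,-0.01,0.01,0.01,0],[0.66,-0.05,0,0,0,0]]
[[0.67,-0.04,-0.01,0.01,0.01,-0.01],[0,0,0,0,0,0],[0,0,0,0,0,0],[0,0,0,0,0,0],[0,0,0,0,0,0],[0,0,0,0,0,0],[0,0,0,0,0,0],[0,0,0,0,0,0],[0,0,0,0,0,0],[0,0,0,0,0,0]]
end [0.4691 0.0422 0.1801] rows 11 t 37.5
```

{"name": "carry_out", "arguments": {
  "deltas": [
    [0.67, -0.04, 0, 0.01, 0, 0],
    [0.67, -0.04, 0, 0, 0, 0],
    [0.67, -0.04, 0, 0.01, 0, 0],
    [0.66, -0.04, 0, 0, 0, 0],
    [0.67, -0.04, 0, 0.01, 0, 0],
    [0.66, -0.05, 0, 0, 0, 0],
    [0.67, -0.04, 0, 0.01, 0.01, 0],
    [0.66, -0.05, 0, 0, 0, 0],
    [0.67, -0.04, -0.01, 0.01, 0.01, 0],
    [0.66, -0.05, 0, 0, 0, 0]
  ]
}}

```text
time: 38.75
tool_pos: [0.4699, 0.0105, 0.176]
eef_rot: [[-0.024, 1.0, -0.004], [1.0, 0.024, 0.002], [0.002, -0.004, -1.0]]
contact_force: [0.4, 0.5, 0.1]
finger_gap: 0.0882
grip_force: 0.0
```

{"name": "carry_out", "arguments": {
  "deltas": [
    [0.67, -0.04, 0, 0, 0, 0],
    [0, 0, 0, 0, 0, 0],
    [0, 0, 0, 0, 0, 0],
    [0, 0, 0, 0, 0, 0],
    [0, 0, 0, 0, 0, 0],
    [0, 0, 0, 0, 0, 0],
    [0, 0, 0, 0, 0, 0],
    [0, 0, 0, 0, 0, 0],
    [0, 0, 0, 0, 0, 0],
    [0, 0, 0, 0, 0, 0]
  ]
}}

```text
time: 40.0
tool_pos: [0.4672, 0.0429, 0.1759]
eef_rot: [[-0.024, 1.0, -0.005], [1.0, 0.024, 0.002], [0.002, -0.005, -1.0]]
contact_force: [0.5, -0.1, -0.3]
finger_gap: 0.0881
grip_force: 0.0
```

```bash
python3 -c "
from h import *
s=readout.get_state();print(s['tool_pos'])
p=snap('wrist')
B=brown(p,.016);[print(*b) for b in B]
b=min(B,key=lambda b:abs(b[1][0]-59))[0]/1000
plan((*b,.04,91.4,5),(*b,.005,91.4,3))"
```

```text
[0.4671547  0.04287394 0.17586298]
[466.2  44.4] [58.2 57.2] -62.0 [315.5 179.8]
[[0.01,0,0.54,-0.01,0,0],[0,0,0.54,-0.01,0,0],[0.01,0,0.55,-0.01,-0.01,0],[0,0,0.54,-0.01,0,0],[0.01,-0.01,0.55,-0.01,-0.01,0],[0,0,0.23,0,0,0],[0,0,0.23,0,0,0],[0,0,0.24,0,0,0],[0,0,0,0,0,0],[0,0,0,0,0,0]]
end [0.4662 0.0446 0.0049] rows 8 t 40.05
```

{"name": "carry_out", "arguments": {
  "deltas": [
    [0.01, 0, 0.54, -0.01, 0, 0],
    [0, 0, 0.54, -0.01, 0, 0],
    [0.01, 0, 0.55, -0.01, -0.01, 0],
    [0, 0, 0.54, -0.01, 0, 0],
    [0.01, -0.01, 0.55, -0.01, -0.01, 0],
    [0, 0, 0.23, 0, 0, 0],
    [0, 0, 0.23, 0, 0, 0],
    [0, 0, 0.24, 0, 0, 0],
    [0, 0, 0, 0, 0, 0],
    [0, 0, 0, 0, 0, 0]
  ]
}}

```text
time: 41.3
tool_pos: [0.467, 0.0447, 0.0057]
eef_rot: [[-0.024, 1.0, 0.0], [1.0, 0.024, 0.001], [0.001, 0.0, -1.0]]
contact_force: [0.0, 0.5, -0.6]
finger_gap: 0.0878
grip_force: 0.0
```

{"name": "carry_out", "arguments": {
  "deltas": [
    [0, 0, 0, 0, 0, 0],
    [0, 0, 0, 0, 0, 0],
    [0, 0, 0, 0, 0, 0],
    [0, 0, 0, 0, 0, 0],
    [0, 0, 0, 0, 0, 0],
    [0, 0, 0, 0, 0, 0],
    [0, 0, 0, 0, 0, 0],
    [0, 0, 0, 0, 0, 0],
    [0, 0, 0, 0, 0, 0],
    [0, 0, 0, 0, 0, 0]
  ],
  "grip": 45
}}

```text
time: 42.55
tool_pos: [0.4667, 0.0446, 0.0053]
eef_rot: [[-0.024, 1.0, -0.0], [1.0, 0.024, -0.0], [-0.0, -0.0, -1.0]]
contact_force: [-0.3, 0.2, 4.4]
finger_gap: 0.0588
grip_force: 35.0
```

{"name": "carry_out", "arguments": {
  "deltas": [
    [0, 0, -0.2, 0, 0, 0],
    [0, 0, -0.4, 0, 0, 0],
    [0, 0, -0.5, 0, 0, 0],
    [0, 0, -0.5, 0, 0, 0],
    [0, 0, -0.5, 0, 0, 0],
    [0, 0, -0.5, 0, 0, 0],
    [0, 0, 0, 0, 0, 0],
    [0, 0, 0, 0, 0, 0],
    [0, 0, 0, 0, 0, 0],
    [0, 0, 0, 0, 0, 0]
  ]
}}

```text
time: 43.8
tool_pos: [0.4662, 0.0446, 0.1345]
eef_rot: [[-0.024, 1.0, -0.002], [1.0, 0.024, -0.001], [-0.0, -0.002, -1.0]]
contact_force: [0.6, -0.8, -0.5]
finger_gap: 0.0588
grip_force: 35.0
```

```bash
python3 -c "
from h import *
s=readout.get_state();print(s['tool_pos'],s['finger_gap'],s['grip_force'])
p=snap('wrist','w10.png')
[print(*b) for b in brown(p,s['tool_pos'][2]+.012)]
plan((.6205,-.105,.13,91.4,7),(.6205,-.105,.13,91.4,1),(.6205,-.105,.04,91.4,4),(.6205,-.105,.025,91.4,4))"
```

```text
[0.46620985 0.04455315 0.13446853] 0.05882955035345094 34.99973237514496
[466.4  48.6] [59.1 58.2] -88.5 [315.9 259. ]
[[-0.44,0.43,0.01,0,0,0],[-0.44,0.43,0.01,0,0,0],[-0.44,0.43,0.01,0,0,0],[-0.44,0.43,0.01,0,0,0],[-0.44,0.43,0.02,-0.01,0,0],[-0.43,0.43,0.01,0,0,0],[-0.44,0.43,0.02,-0.01,0,0],[0,0,0,0,0,0],[0,0,0.45,0,0,0],[0,0,0.45,0,0,0]]
[[0,0,0.45,0,0,0],[0,0,0.45,0,0,0],[0,0,0.07,0,0,0],[0,0,0.08,0,0,0],[0,0,0.07,0,0,0],[0,0,0.08,0,0,0],[0,0,0,0,0,0],[0,0,0,0,0,0],[0,0,0,0,0,0],[0,0,0,0,0,0]]
end [ 0.6205 -0.1052  0.0249] rows 16 t 43.85
```

{"name": "carry_out", "arguments": {
  "deltas": [
    [-0.44, 0.43, 0.01, 0, 0, 0],
    [-0.44, 0.43, 0.01, 0, 0, 0],
    [-0.44, 0.43, 0.01, 0, 0, 0],
    [-0.44, 0.43, 0.01, 0, 0, 0],
    [-0.44, 0.43, 0.02, -0.01, 0, 0],
    [-0.43, 0.43, 0.01, 0, 0, 0],
    [-0.44, 0.43, 0.02, -0.01, 0, 0],
    [0, 0, 0, 0, 0, 0],
    [0, 0, 0, 0, 0, 0],
    [0, 0, 0, 0, 0, 0]
  ]
}}

```text
time: 45.1
tool_pos: [0.6201, -0.1039, 0.1305]
eef_rot: [[-0.026, 1.0, 0.0], [1.0, 0.026, 0.001], [0.001, 0.0, -1.0]]
contact_force: [0.2, -0.1, -1.1]
finger_gap: 0.0593
grip_force: 35.0
```

```bash
python3 -c "
from h import *
s=readout.get_state();print(s['tool_pos'],s['finger_gap'],s['grip_force'])
p=snap('wrist','w11.png')
[print(*b) for b in brown(p,s['tool_pos'][2]+.012)]
plan((.6205,-.105,.04,91.4,5),(.6205,-.105,.025,91.4,4))"
```

```text
[ 0.62005238 -0.10394045  0.13053065] 0.059267559411272264 34.999703764915466
[ 568.6 -171.2] [35.2 10.1] 71.5 [223.3 365.1]
[ 660.  -157.2] [29.2 18.8] 50.1 [384.3 349.5]
[620.2 -99.6] [59.6 58.3] -88.5 [315.4 259.5]
[[0,0,0.36,0,0,0],[0,0,0.36,0,0,0],[-0.01,0,0.36,0,0,0],[0,0,0.37,0,0,0.01],[-0.01,0,0.36,0.01,0,0],[0,0,0.08,0,0,0],[0,0,0.07,0,0,0],[0,0,0.08,0,0,0],[0,0,0.07,0,0,0],[0,0,0,0,0,0]]
end [ 0.6203 -0.1051  0.0252] rows 9 t 45.15
```

View pics/w11.png

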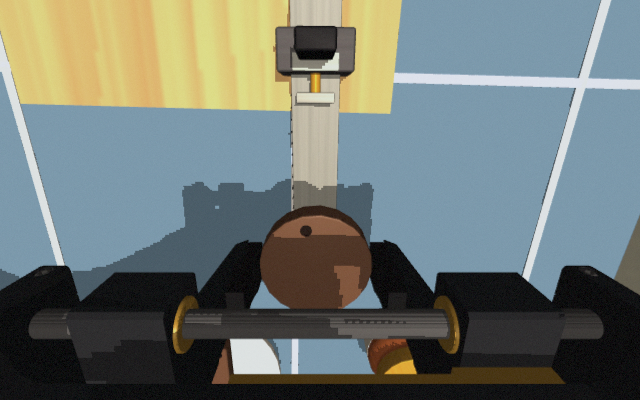

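The disc is held flat and centred between the fingers (315,262), in line with the bed; the tip pad is clear at (315,98). Lower and release.

{"name": "carry_out", "arguments": {
  "deltas": [
    [0, 0, 0.36, 0, 0, 0],
    [0, 0, 0.36, 0, 0, 0],
    [-0.01, 0, 0.36, 0, 0, 0],
    [0, 0, 0.37, 0, 0, 0.01],
    [-0.01, 0, 0.36, 0.01, 0, 0],
    [0, 0, 0.08, 0, 0, 0],
    [0, 0, 0.07, 0, 0, 0],
    [0, 0, 0.08, 0, 0, 0],
    [0, 0, 0.08, 0, 0, 0],
    [0, 0, 0, 0, 0, 0]
  ]
}}

```text
time: 46.4
tool_pos: [0.6209, -0.1063, 0.0245]
eef_rot: [[-0.023, 1.0, 0.0], [1.0, 0.023, -0.0], [-0.0, 0.0, -1.0]]
contact_force: [-1.0, 1.5, -1.8]
finger_gap: 0.0589
grip_force: 35.0
```

{"name": "carry_out", "arguments": {
  "deltas": [
    [0, 0, 0.02, 0, 0, 0],
    [0, 0, 0.01, 0, 0, 0],
    [0, 0, 0, 0, 0, 0],
    [0, 0, 0, 0, 0, 0],
    [0, 0, 0, 0, 0, 0],
    [0, 0, 0, 0, 0, 0],
    [0, 0, 0, 0, 0, 0],
    [0, 0, 0, 0, 0, 0],
    [0, 0, 0, 0, 0, 0],
    [0, 0, 0, 0, 0, 0]
  ]
}}

```text
time: 47.65
tool_pos: [0.6211, -0.1063, 0.0234]
eef_rot: [[-0.023, 1.0, 0.001], [1.0, 0.023, -0.0], [-0.0, 0.001, -1.0]]
contact_force: [-1.1, -0.4, 5.7]
finger_gap: 0.0591
grip_force: 35.0
```

{"name": "carry_out", "arguments": {
  "deltas": [
    [0, 0, 0, 0, 0, 0],
    [0, 0, 0, 0, 0, 0],
    [0, 0, 0, 0, 0, 0],
    [0, 0, 0, 0, 0, 0],
    [0, 0, -0.2, 0, 0, 0],
    [0, 0, -0.4, 0, 0, 0],
    [0, 0, -0.4, 0, 0, 0],
    [0, 0, -0.4, 0, 0, 0],
    [0, 0, -0.4, 0, 0, 0],
    [0, 0, -0.2, 0, 0, 0]
  ],
  "grip": 88
}}

```text
time: 48.9
tool_pos: [0.6216, -0.1063, 0.125]
eef_rot: [[-0.023, 1.0, 0.002], [1.0, 0.023, -0.0], [-0.0, 0.002, -1.0]]
contact_force: [-0.2, 0.2, -0.6]
finger_gap: 0.0878
grip_force: 0.0
```

```bash
python3 -c "
from h import *
s=readout.get_state();print(s['tool_pos'])
p=snap('wrist','w12.png')
[print(*b) for b in brown(p,.034)]
plan((.6165,.0165,.122,91.4,4),(.6165,.0165,.048,91.4,4))"
```

```text
[ 0.62161233 -0.10628593  0.12501346]
[ 502.9 -287.2] [64.3 56.9] 1.2 [203.2 364.9]
[ 713.2 -264.3] [71.  44.9] 18.9 [400.5 349. ]
[ 621.1 -105.4] [60.4 57.6] -88.7 [314.4 201.1]
[[0.61,-0.01,0.02,0.01,0,0],[0.62,-0.01,0.02,0.01,0,-0.01],[0.61,-0.02,0.02,0.01,0,0],[0.62,-0.01,0.01,0,0,-0.01],[0,0,0.37,0,0,0],[0,0,0.37,0,0,0],[0,0,0.37,0,0,0],[0,0,0.37,0,0,0],[0,0,0,0,0,0],[0,0,0,0,0,0]]
end [0.6167 0.0166 0.0481] rows 8 t 48.95
```

{"name": "carry_out", "arguments": {
  "deltas": [
    [0.61, -0.01, 0.02, 0.01, 0, 0],
    [0.62, -0.01, 0.02, 0.01, 0, -0.01],
    [0.61, -0.02, 0.02, 0.01, 0, 0],
    [0.62, -0.01, 0.01, 0, 0, -0.01],
    [0, 0, 0.37, 0, 0, 0],
    [0, 0, 0.37, 0, 0, 0],
    [0, 0, 0.37, 0, 0, 0],
    [0, 0, 0.37, 0, 0, 0],
    [0, 0, 0, 0, 0, 0],
    [0, 0, 0, 0, 0, 0]
  ]
}}

```text
time: 50.2
tool_pos: [0.6157, 0.0167, 0.0458]
eef_rot: [[-0.025, 1.0, -0.002], [1.0, 0.025, 0.0], [0.0, -0.002, -1.0]]
contact_force: [-0.4, 0.7, 1.1]
finger_gap: 0.0883
grip_force: 0.0
```

{"name": "carry_out", "arguments": {
  "deltas": [
    [0, 0, 0, 0, 0, 0],
    [0, 0, 0, 0, 0, 0],
    [0, 0, 0, 0, 0, 0],
    [0, 0, 0, 0, 0, 0],
    [0, 0, 0, 0, 0, 0],
    [0, 0, 0, 0, 0, 0],
    [0, 0, 0, 0, 0, 0],
    [0, 0, 0, 0, 0, 0],
    [0, 0, 0, 0, 0, 0],
    [0, 0, 0, 0, 0, 0]
  ],
  "grip": 10
}}

```text
time: 51.45
tool_pos: [0.6167, 0.0167, 0.0457]
eef_rot: [[-0.025, 1.0, -0.0], [1.0, 0.025, 0.0], [0.0, -0.0, -1.0]]
contact_force: [4.8, -0.1, -3.6]
finger_gap: 0.0258
grip_force: 35.0
```

{"name": "carry_out", "arguments": {
  "deltas": [
    [-0.1, 0, 0, 0, 0, 0],
    [-0.2, 0, 0, 0, 0, 0],
    [-0.2, 0, 0, 0, 0, 0],
    [-0.2, 0, 0, 0, 0, 0],
    [-0.2, 0, 0, 0, 0, 0],
    [-0.14, 0, 0, 0, 0, 0],
    [-0.1, 0, 0, 0, 0, 0],
    [0, 0, 0, 0, 0, 0],
    [0, 0, 0, 0, 0, 0],
    [0, 0, 0, 0, 0, 0]
  ]
}}

```text
time: 52.7
tool_pos: [0.6179, -0.0394, 0.0457]
eef_rot: [[-0.025, 1.0, -0.0], [1.0, 0.025, 0.001], [0.001, -0.0, -1.0]]
contact_force: [5.1, 1.1, -4.3]
finger_gap: 0.0261
grip_force: 35.0
```

{"name": "carry_out", "arguments": {
  "deltas": [
    [-0.05, 0, 0, 0, 0, 0],
    [-0.05, 0, 0, 0, 0, 0],
    [-0.05, 0, 0, 0, 0, 0],
    [-0.05, 0, 0, 0, 0, 0],
    [-0.03, 0, 0, 0, 0, 0],
    [0, 0, 0, 0, 0, 0],
    [0, 0, 0, 0, 0, 0],
    [0, 0, 0, 0, 0, 0],
    [0, 0, 0, 0, 0, 0],
    [0, 0, 0, 0, 0, 0]
  ]
}}

```text
time: 53.95
tool_pos: [0.6181, -0.049, 0.0458]
eef_rot: [[-0.026, 1.0, -0.0], [1.0, 0.026, 0.004], [0.004, -0.0, -1.0]]
contact_force: [5.8, 4.0, -4.1]
finger_gap: 0.0258
grip_force: 35.0
```

{"name": "carry_out", "arguments": {
  "deltas": [
    [-0.03, 0, 0, 0, 0, 0],
    [-0.03, 0, 0, 0, 0, 0],
    [0, 0, 0, 0, 0, 0],
    [0, 0, 0, 0, 0, 0],
    [0, 0, 0, 0, 0, 0],
    [0, 0, 0, 0, 0, 0],
    [0, 0, 0, 0, 0, 0],
    [0, 0, 0, 0, 0, 0],
    [0, 0, 0, 0, 0, 0],
    [0, 0, 0, 0, 0, 0]
  ]
}}

```text
time: 55.2
tool_pos: [0.6182, -0.0506, 0.0457]
eef_rot: [[-0.027, 1.0, -0.0], [1.0, 0.027, 0.006], [0.006, -0.0, -1.0]]
contact_force: [4.4, 5.5, -4.8]
finger_gap: 0.0258
grip_force: 35.0
```

{"name": "carry_out", "arguments": {
  "deltas": [
    [-0.03, 0, 0, 0, 0, 0],
    [-0.03, 0, 0, 0, 0, 0],
    [-0.02, 0, 0, 0, 0, 0],
    [0, 0, 0, 0, 0, 0],
    [0, 0, 0, 0, 0, 0],
    [0, 0, 0, 0, 0, 0],
    [0, 0, 0, 0, 0, 0],
    [0, 0, 0, 0, 0, 0],
    [0, 0, 0, 0, 0, 0],
    [0, 0, 0, 0, 0, 0]
  ]
}}

```text
time: 56.45
tool_pos: [0.6182, -0.0527, 0.0458]
eef_rot: [[-0.028, 1.0, -0.0], [1.0, 0.028, 0.008], [0.008, 0.0, -1.0]]
contact_force: [3.8, 8.6, -3.8]
finger_gap: 0.0256
grip_force: 35.0
```

```bash
python3 -c "
from h import *
s=readout.get_state();print(s['tool_pos'],s['contact_force'],s['finger_gap'],s['grip_force'])
p=snap('scene');[print(*b) for b in brown(p,.034)[:4]]
cv2.imwrite('pics/c13.png',cv2.resize(p['img'][170:260,190:350],(800,450),interpolation=2))"
```

```text
[ 0.61824512 -0.0527488   0.045772  ] [ 3.84482601  8.58010421 -3.81940344] 0.02559152223218244 35.02042067237198
[ 731.5 -265.3] [69.  36.3] -66.8 [219.2 254.9]
[ 624.1 -120.7] [56.8 48.9] 2.7 [275.9 223.3]
[ 652.3 -435.8] [139.   74.2] 32.5 [163.6 227.5]
[ 502.  -324.7] [110.2  66.3] -87.3 [210.8 185.8]
```

View pics/c13.png

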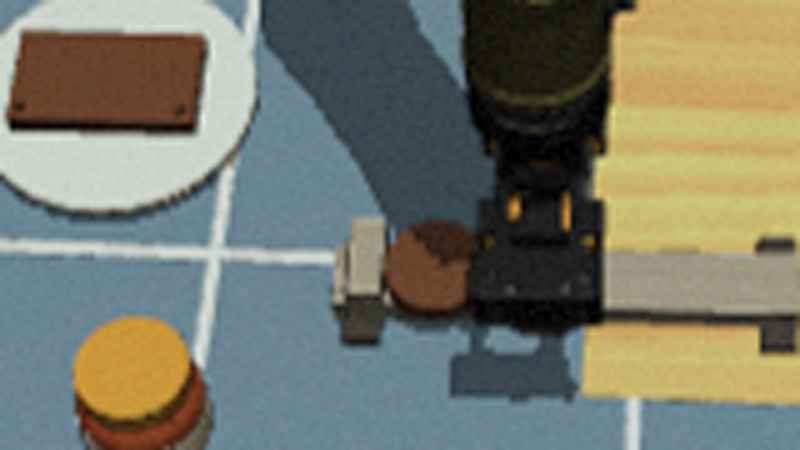

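The disc sits against the fixed jaw (crop 433,265) with the jaw closed on it; the slab lies on the plate. I'll push a touch further, hold, then back off.

{"name": "carry_out", "arguments": {
  "deltas": [
    [-0.02, 0, 0, 0, 0, 0],
    [0, 0, 0, 0, 0, 0],
    [0, 0, 0, 0, 0, 0],
    [0, 0, 0, 0, 0, 0],
    [0, 0, 0, 0, 0, 0],
    [0, 0, 0, 0, 0, 0],
    [0, 0, 0, 0, 0, 0],
    [0, 0, 0, 0, 0, 0],
    [0, 0, 0, 0, 0, 0],
    [0, 0, 0, 0, 0, 0]
  ]
}}

```text
time: 57.75
tool_pos: [0.6182, -0.0533, 0.0457]
eef_rot: [[-0.028, 1.0, -0.0], [1.0, 0.028, 0.009], [0.009, 0.0, -1.0]]
contact_force: [3.6, 9.1, -5.0]
finger_gap: 0.0259
grip_force: 35.0
```

{"name": "carry_out", "arguments": {
  "deltas": [
    [0.04, 0, 0, 0, 0, 0],
    [0.08, 0, 0, 0, 0, 0],
    [0.14, 0, 0, 0, 0, 0],
    [0.2, 0, 0, 0, 0, 0],
    [0.2, 0, 0, 0, 0, 0],
    [0.1, 0, 0, 0, 0, 0],
    [0, 0, 0, 0, 0, 0],
    [0, 0, 0, 0, 0, 0],
    [0, 0, 0, 0, 0, 0],
    [0, 0, 0, 0, 0, 0]
  ]
}}

```text
time: 59.0
tool_pos: [0.6175, -0.0219, 0.0457]
eef_rot: [[-0.025, 1.0, -0.0], [1.0, 0.025, 0.0], [0.0, -0.0, -1.0]]
contact_force: [5.5, -0.2, -4.0]
finger_gap: 0.0257
grip_force: 35.0
```

{"name": "carry_out", "arguments": {
  "deltas": [
    [0, 0, 0, 0, 0, 0],
    [0, 0, 0, 0, 0, 0],
    [0, 0, 0, 0, 0, 0],
    [0, 0, 0, 0, 0, 0],
    [0, 0, -0.2, 0, 0, 0],
    [0, 0, -0.4, 0, 0, 0],
    [0, 0, -0.5, 0, 0, 0],
    [0, 0, -0.4, 0, 0, 0],
    [0, 0, 0, 0, 0, 0],
    [0, 0, 0, 0, 0, 0]
  ],
  "grip": 88
}}

```text
time: 60.25
tool_pos: [0.6161, -0.0221, 0.1203]
eef_rot: [[-0.025, 1.0, -0.003], [1.0, 0.025, -0.001], [-0.0, -0.003, -1.0]]
contact_force: [-0.1, -0.3, -0.0]
finger_gap: 0.0878
grip_force: 0.0
```

```bash
python3 -c "
from h import *
s=readout.get_state();print(s['tool_pos'],s['contact_force'])
p=snap('wrist','w14.png')
[print(*b) for b in brown(p,.034)]
plan((.6207,-.1155,.123,91.4,4),(.6207,-.1155,.0235,91.4,5))"
```

```text
[ 0.61611429 -0.02211761  0.12032753] [-0.06964171 -0.29818808 -0.02200212]
[ 620.9 -103.8] [57.7 47.8] 1.6 [318.3 290.3]
[[-0.47,0.01,-0.02,-0.01,0,0],[-0.47,0.01,-0.01,-0.01,0,0],[-0.46,0.01,-0.02,-0.01,0,0],[-0.47,0.02,-0.01,-0.01,0,0.01],[0,0,0.4,0,0,0],[0,0,0.4,0,0,0],[0,0,0.4,0,0,0],[0,0,0.39,0,0,0],[0,0,0.4,0,0,0],[0,0,0,0,0,0]]
end [ 0.6207 -0.1156  0.0234] rows 9 t 60.3
```

{"name": "carry_out", "arguments": {
  "deltas": [
    [-0.47, 0.01, -0.02, -0.01, 0, 0],
    [-0.47, 0.01, -0.01, -0.01, 0, 0],
    [-0.46, 0.01, -0.02, -0.01, 0, 0],
    [-0.47, 0.02, -0.01, -0.01, 0, 0.01],
    [0, 0, 0.4, 0, 0, 0],
    [0, 0, 0.4, 0, 0, 0],
    [0, 0, 0.4, 0, 0, 0],
    [0, 0, 0.39, 0, 0, 0],
    [0, 0, 0.4, 0, 0, 0],
    [0, 0, 0, 0, 0, 0]
  ]
}}

```text
time: 61.55
tool_pos: [0.6201, -0.1151, 0.0221]
eef_rot: [[-0.025, 1.0, -0.002], [1.0, 0.025, -0.0], [0.0, -0.002, -1.0]]
contact_force: [-1.1, 0.8, 0.0]
finger_gap: 0.0882
grip_force: 0.0
```

{"name": "carry_out", "arguments": {
  "deltas": [
    [0, 0, 0, 0, 0, 0],
    [0, 0, 0, 0, 0, 0],
    [0, 0, 0, 0, 0, 0],
    [0, 0, 0, 0, 0, 0],
    [0, 0, 0, 0, 0, 0],
    [0, 0, 0, 0, 0, 0],
    [0, 0, 0, 0, 0, 0],
    [0, 0, 0, 0, 0, 0],
    [0, 0, 0, 0, 0, 0],
    [0, 0, 0, 0, 0, 0]
  ],
  "grip": 45
}}

```text
time: 62.8
tool_pos: [0.6219, -0.1154, 0.0248]
eef_rot: [[-0.024, 1.0, 0.002], [1.0, 0.024, -0.0], [-0.0, 0.002, -1.0]]
contact_force: [-0.6, -0.4, 4.6]
finger_gap: 0.0589
grip_force: 35.0
```

{"name": "carry_out", "arguments": {
  "deltas": [
    [0, 0, -0.2, 0, 0, 0],
    [0, 0, -0.4, 0, 0, 0],
    [0, 0, -0.4, 0, 0, 0],
    [0, 0, -0.4, 0, 0, 0],
    [0, 0, -0.4, 0, 0, 0],
    [0, 0, 0, 0, 0, 0],
    [0, 0, 0, 0, 0, 0],
    [0, 0, 0, 0, 0, 0],
    [0, 0, 0, 0, 0, 0],
    [0, 0, 0, 0, 0, 0]
  ]
}}

```text
time: 64.05
tool_pos: [0.6212, -0.1152, 0.1137]
eef_rot: [[-0.024, 1.0, 0.001], [1.0, 0.024, 0.0], [-0.0, 0.001, -1.0]]
contact_force: [0.2, 0.2, -0.7]
finger_gap: 0.059
grip_force: 35.0
```

```bash
python3 -c "
from h import *
s=readout.get_state();print(s['tool_pos'],s['finger_gap'],s['grip_force'])
p=snap('wrist','w15.png')
[print(*b) for b in brown(p,s['tool_pos'][2]+.012)]
plan((.50,-.3235,.112,91.4,8),(.50,-.3235,.112,91.4,2),(.50,-.3235,.055,91.4,3),(.50,-.3235,.044,91.4,3))"
```

```text
[ 0.62121528 -0.11519648  0.11372473] 0.059000369084029704 34.99973237514496
[ 565.4 -186. ] [23.9  8.5] 85.9 [220.3 370.9]
[ 663.1 -170.8] [30.2 19.2] 48.3 [387.3 352.2]
[ 621.3 -110.6] [60.1 58.1] -88.6 [315.2 258.2]
[[-0.51,-0.32,0,0,0,0],[-0.51,-0.32,0,0,0,0],[-0.51,-0.31,0.01,0,0,0],[-0.52,-0.32,0,0,0,0],[-0.51,-0.31,0.01,0,0,0],[-0.52,-0.32,0,0,0,0],[-0.51,-0.31,0.01,0,0,0],[-0.52,-0.32,0,0.01,0,0],[0,0,0,0,0,0],[0,0,0,0,0,0]]
[[0,0,0.38,0,0,0],[0,0,0.38,0,0,0],[0,0.01,0.38,0,0,0],[0,0,0.07,0,0,0],[0,0,0.08,0,0,0],[0,0,0.07,0,0,0],[0,0,0,0,0,0],[0,0,0,0,0,0],[0,0,0,0,0,0],[0,0,0,0,0,0]]
end [ 0.5002 -0.3237  0.0442] rows 16 t 64.1
```

{"name": "carry_out", "arguments": {
  "deltas": [
    [-0.51, -0.32, 0, 0, 0, 0],
    [-0.51, -0.32, 0, 0, 0, 0],
    [-0.51, -0.31, 0.01, 0, 0, 0],
    [-0.52, -0.32, 0, 0, 0, 0],
    [-0.51, -0.31, 0.01, 0, 0, 0],
    [-0.52, -0.32, 0, 0, 0, 0],
    [-0.51, -0.31, 0.01, 0, 0, 0],
    [-0.52, -0.32, 0, 0, 0, 0],
    [0, 0, 0, 0, 0, 0],
    [0, 0, 0, 0, 0, 0]
  ]
}}

```text
time: 65.35
tool_pos: [0.5006, -0.3227, 0.1126]
eef_rot: [[-0.025, 1.0, 0.002], [1.0, 0.025, 0.001], [0.001, 0.002, -1.0]]
contact_force: [-0.3, 0.2, -1.5]
finger_gap: 0.0593
grip_force: 35.0
```

{"name": "carry_out", "arguments": {
  "deltas": [
    [0, 0, 0.38, 0, 0, 0],
    [0, 0, 0.38, 0, 0, 0],
    [0, 0.01, 0.38, 0, 0, 0],
    [0, 0, 0.07, 0, 0, 0],
    [0, 0, 0.08, 0, 0, 0],
    [0, 0, 0.07, 0, 0, 0],
    [0, 0, 0, 0, 0, 0],
    [0, 0, 0, 0, 0, 0],
    [0, 0, 0, 0, 0, 0],
    [0, 0, 0, 0, 0, 0]
  ]
}}

```text
time: 66.6
tool_pos: [0.5005, -0.3238, 0.0446]
eef_rot: [[-0.024, 1.0, 0.002], [1.0, 0.024, -0.0], [-0.0, 0.002, -1.0]]
contact_force: [0.0, 0.4, -0.6]
finger_gap: 0.0589
grip_force: 35.0
```

```bash
python3 -c "
from h import *
s=readout.get_state();print(s['tool_pos'],s['contact_force'],s['finger_gap'],s['grip_force'])"
```

```text
[ 0.50051319 -0.3238047   0.04463208] [ 0.04542045  0.43411035 -0.63304104] 0.05887937927195227 34.99965190887451
```

{"name": "carry_out", "arguments": {
  "deltas": [
    [0, 0, 0.02, 0, 0, 0],
    [0, 0, 0.02, 0, 0, 0],
    [0, 0, 0.01, 0, 0, 0],
    [0, 0, 0, 0, 0, 0],
    [0, 0, 0, 0, 0, 0],
    [0, 0, 0, 0, 0, 0],
    [0, 0, 0, 0, 0, 0],
    [0, 0, 0, 0, 0, 0],
    [0, 0, 0, 0, 0, 0],
    [0, 0, 0, 0, 0, 0]
  ]
}}

```text
time: 67.85
tool_pos: [0.5005, -0.3237, 0.0428]
eef_rot: [[-0.024, 1.0, 0.001], [1.0, 0.024, -0.001], [-0.001, 0.001, -1.0]]
contact_force: [-1.6, 0.7, 5.9]
finger_gap: 0.0591
grip_force: 35.0
```

{"name": "carry_out", "arguments": {
  "deltas": [
    [0, 0, 0, 0, 0, 0],
    [0, 0, 0, 0, 0, 0],
    [0, 0, 0, 0, 0, 0],
    [0, 0, 0, 0, 0, 0],
    [0, 0, -0.2, 0, 0, 0],
    [0, 0, -0.5, 0, 0, 0],
    [0, 0, -0.6, 0, 0, 0],
    [0, 0, -0.6, 0, 0, 0],
    [0, 0, -0.6, 0, 0, 0],
    [0, 0, 0, 0, 0, 0]
  ],
  "grip": 88
}}

```text
time: 69.1
tool_pos: [0.5019, -0.3242, 0.1698]
eef_rot: [[-0.024, 1.0, 0.006], [1.0, 0.024, -0.002], [-0.002, 0.006, -1.0]]
contact_force: [-0.5, 0.3, 0.2]
finger_gap: 0.0879
grip_force: 0.0
```

```bash
python3 -c "
from h import *
s=readout.get_state();print(s['tool_pos'])
p=snap('wrist','w16.png')
[print(*b) for b in brown(p,.052)]
plan((.6165,-.0219,.16,91.4,8),(.6165,-.0219,.125,91.4,2),(.6165,-.0219,.048,91.4,4))"
```

```text
[ 0.50190643 -0.32418337  0.16979149]
[ 660.9 -397.1] [89.8 38.3] -44.5 [465.6 265.1]
[ 499.5 -319.5] [104.9  61.9] -88.7 [312.1 183.9]
[ 688.4 -267.7] [66.5 43.6] 80.7 [527.  133.9]
[[0.75,0.31,0.02,0,0,0],[0.75,0.31,0.02,0,0,0],[0.75,0.31,0.02,0.01,0,0],[0.75,0.31,0.02,0,0,0],[0.75,0.3,0.02,0.01,0,0],[0.74,0.31,0.02,0,0,0],[0.75,0.3,0.02,0.01,0.01,0],[0.74,0.31,0.02,0,0,0],[0,0,0.35,0,0,0],[0,0,0.35,0,0,0]]
[[0,0,0.39,0,0,0],[0,0,0.38,0,0,0],[0,0,0.39,0,0,0],[0,0,0.38,0,0,0],[0,0,0,0,0,0],[0,0,0,0,0,0],[0,0,0,0,0,0],[0,0,0,0,0,0],[0,0,0,0,0,0],[0,0,0,0,0,0]]
end [ 0.6166 -0.0221  0.048 ] rows 14 t 69.15
```

View pics/w16.png

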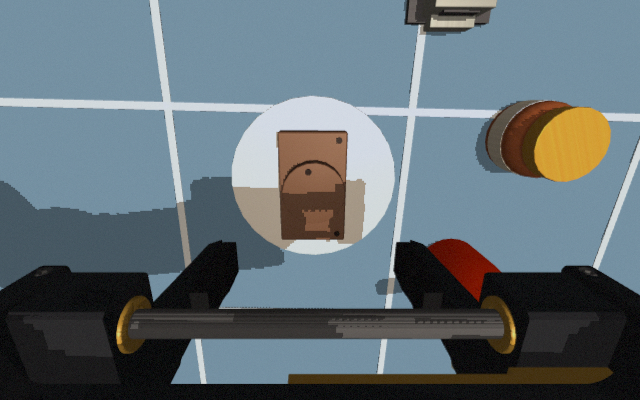

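Slab and disc are piled and centred on the plate (313,178). Now shut the empty caliper.

{"name": "carry_out", "arguments": {
  "deltas": [
    [0.75, 0.31, 0.02, 0, 0, 0],
    [0.75, 0.31, 0.02, 0, 0, 0],
    [0.75, 0.31, 0.02, 0.01, 0, 0],
    [0.75, 0.31, 0.02, 0, 0, 0],
    [0.75, 0.3, 0.02, 0.01, 0, 0],
    [0.74, 0.31, 0.02, 0, 0, 0],
    [0.75, 0.3, 0.02, 0.01, 0.01, 0],
    [0.74, 0.31, 0.02, 0, 0, 0],
    [0, 0, 0.35, 0, 0, 0],
    [0, 0, 0.35, 0, 0, 0]
  ]
}}

```text
time: 70.4
tool_pos: [0.6148, -0.0231, 0.1219]
eef_rot: [[-0.024, 1.0, -0.004], [1.0, 0.024, -0.001], [-0.001, -0.004, -1.0]]
contact_force: [0.4, -1.1, 0.4]
finger_gap: 0.0882
grip_force: 0.0
```

{"name": "carry_out", "arguments": {
  "deltas": [
    [0, 0, 0.39, 0, 0, 0],
    [0, 0, 0.38, 0, 0, 0],
    [0, 0, 0.39, 0, 0, 0],
    [0, 0, 0.38, 0, 0, 0],
    [0, 0, 0, 0, 0, 0],
    [0, 0, 0, 0, 0, 0],
    [0, 0, 0, 0, 0, 0],
    [0, 0, 0, 0, 0, 0],
    [0, 0, 0, 0, 0, 0],
    [0, 0, 0, 0, 0, 0]
  ]
}}

```text
time: 71.65
tool_pos: [0.6159, -0.0218, 0.0472]
eef_rot: [[-0.024, 1.0, -0.001], [1.0, 0.024, 0.001], [0.001, -0.001, -1.0]]
contact_force: [-0.4, -1.0, -0.1]
finger_gap: 0.0878
grip_force: 0.0
```

{"name": "carry_out", "arguments": {
  "deltas": [
    [0, 0, 0, 0, 0, 0],
    [0, 0, 0, 0, 0, 0],
    [0, 0, 0, 0, 0, 0],
    [0, 0, 0, 0, 0, 0],
    [0, 0, 0, 0, 0, 0],
    [0, 0, 0, 0, 0, 0],
    [0, 0, 0, 0, 0, 0],
    [0, 0, 0, 0, 0, 0],
    [0, 0, 0, 0, 0, 0],
    [0, 0, 0, 0, 0, 0]
  ],
  "grip": 10
}}

```text
time: 72.9
tool_pos: [0.6176, -0.0217, 0.0472]
eef_rot: [[-0.024, 1.0, 0.002], [1.0, 0.024, 0.002], [0.001, 0.002, -1.0]]
contact_force: [6.1, -0.3, -3.7]
finger_gap: 0.0258
grip_force: 35.0
```

{"name": "carry_out", "arguments": {
  "deltas": [
    [-0.1, 0, 0, 0, 0, 0],
    [-0.15, 0, 0, 0, 0, 0],
    [-0.2, 0, 0, 0, 0, 0],
    [-0.2, 0, 0, 0, 0, 0],
    [-0.15, 0, 0, 0, 0, 0],
    [-0.1, 0, 0, 0, 0, 0],
    [-0.1, 0, 0, 0, 0, 0],
    [-0.05, 0, 0, 0, 0, 0],
    [0, 0, 0, 0, 0, 0],
    [0, 0, 0, 0, 0, 0]
  ]
}}

```text
time: 74.15
tool_pos: [0.6187, -0.0729, 0.0472]
eef_rot: [[-0.025, 1.0, 0.001], [1.0, 0.025, 0.003], [0.003, 0.001, -1.0]]
contact_force: [6.1, 2.6, -3.6]
finger_gap: 0.0255
grip_force: 35.0
```

{"name": "carry_out", "arguments": {
  "deltas": [
    [-0.04, 0, 0, 0, 0, 0],
    [-0.04, 0, 0, 0, 0, 0],
    [-0.04, 0, 0, 0, 0, 0],
    [0, 0, 0, 0, 0, 0],
    [0, 0, 0, 0, 0, 0],
    [0, 0, 0, 0, 0, 0],
    [0, 0, 0, 0, 0, 0],
    [0, 0, 0, 0, 0, 0],
    [0, 0, 0, 0, 0, 0],
    [0, 0, 0, 0, 0, 0]
  ]
}}

```text
time: 75.4
tool_pos: [0.6187, -0.0768, 0.0472]
eef_rot: [[-0.026, 1.0, 0.001], [1.0, 0.026, 0.006], [0.006, 0.002, -1.0]]
contact_force: [4.0, 4.9, -3.6]
finger_gap: 0.0259
grip_force: 35.0
```

{"name": "carry_out", "arguments": {
  "deltas": [
    [-0.04, 0, 0, 0, 0, 0],
    [0, 0, 0, 0, 0, 0],
    [0, 0, 0, 0, 0, 0],
    [0, 0, 0, 0, 0, 0],
    [0, 0, 0, 0, 0, 0],
    [0, 0, 0, 0, 0, 0],
    [0, 0, 0, 0, 0, 0],
    [0, 0, 0, 0, 0, 0],
    [0, 0, 0, 0, 0, 0],
    [0, 0, 0, 0, 0, 0]
  ]
}}

```text
time: 76.65
tool_pos: [0.6187, -0.0769, 0.0472]
eef_rot: [[-0.027, 1.0, 0.001], [1.0, 0.027, 0.008], [0.008, 0.002, -1.0]]
contact_force: [3.7, 7.1, -4.7]
finger_gap: 0.0256
grip_force: 35.0
```

{"name": "carry_out", "arguments": {
  "deltas": [
    [-0.05, 0, 0, 0, 0, 0],
    [-0.05, 0, 0, 0, 0, 0],
    [0, 0, 0, 0, 0, 0],
    [0, 0, 0, 0, 0, 0],
    [0, 0, 0, 0, 0, 0],
    [0, 0, 0, 0, 0, 0],
    [0, 0, 0, 0, 0, 0],
    [0, 0, 0, 0, 0, 0],
    [0, 0, 0, 0, 0, 0],
    [0, 0, 0, 0, 0, 0]
  ]
}}

```text
time: 77.9
tool_pos: [0.6187, -0.077, 0.0472]
eef_rot: [[-0.03, 1.0, 0.002], [0.999, 0.03, 0.015], [0.015, 0.002, -1.0]]
contact_force: [4.5, 13.7, -4.6]
finger_gap: 0.0256
grip_force: 35.1
```

{"name": "carry_out", "arguments": {
  "deltas": [
    [0, 0, 0, 0, 0, 0],
    [0, 0, 0, 0, 0, 0],
    [0, 0, 0, 0, 0, 0],
    [0, 0, 0, 0, 0, 0],
    [0, 0, 0, 0, 0, 0],
    [0, 0, -0.2, 0, 0, 0],
    [0, 0, -0.5, 0, 0, 0],
    [0, 0, -0.6, 0, 0, 0],
    [0, 0, -0.6, 0, 0, 0],
    [0, 0, -0.6, 0, 0, 0]
  ],
  "grip": 88
}}

```text
time: 79.15
tool_pos: [0.6176, -0.0873, 0.1737]
eef_rot: [[-0.024, 1.0, -0.001], [1.0, 0.024, 0.001], [0.001, -0.001, -1.0]]
contact_force: [0.4, 0.3, 0.3]
finger_gap: 0.0877
grip_force: 0.0
```

{"name": "carry_out", "arguments": {
  "deltas": [
    [0.4, -0.3, -0.4, 0, 0, 0],
    [0.4, -0.3, -0.4, 0, 0, 0],
    [0.4, -0.3, -0.4, 0, 0, 0],
    [0.4, -0.3, -0.4, 0, 0, 0],
    [0.3, 0, 0, 0, 0, 0],
    [0, 0, 0, 0, 0, 0],
    [0, 0, 0, 0, 0, 0],
    [0, 0, 0, 0, 0, 0],
    [0, 0, 0, 0, 0, 0],
    [0, 0, 0, 0, 0, 0]
  ]
}}

```text
time: 80.4
tool_pos: [0.5556, 0.0058, 0.2519]
eef_rot: [[-0.024, 1.0, -0.002], [1.0, 0.024, 0.001], [0.001, -0.002, -1.0]]
contact_force: [-1.1, 0.5, 0.2]
finger_gap: 0.0883
grip_force: 0.0
```

```bash
python3 -c "
from h import *
p=snap('scene')
[print(*b) for b in brown(p,.052)[:4]]
cv2.imwrite('pics/c17.png',cv2.resize(p['img'][150:270,140:350],(800,457),interpolation=2))"
```

```text
[ 741.3 -261.1] [68.  36.8] -66.8 [219.2 254.9]
[ 662.8 -429.3] [137.   73.2] 32.5 [163.6 227.5]
[ 510.9 -319.9] [109.   72.8] -87.3 [210.8 185.6]
[193.3 605.3] [80.5 52.8] 0.2 [507.1 117.2]
```

View pics/c17.png

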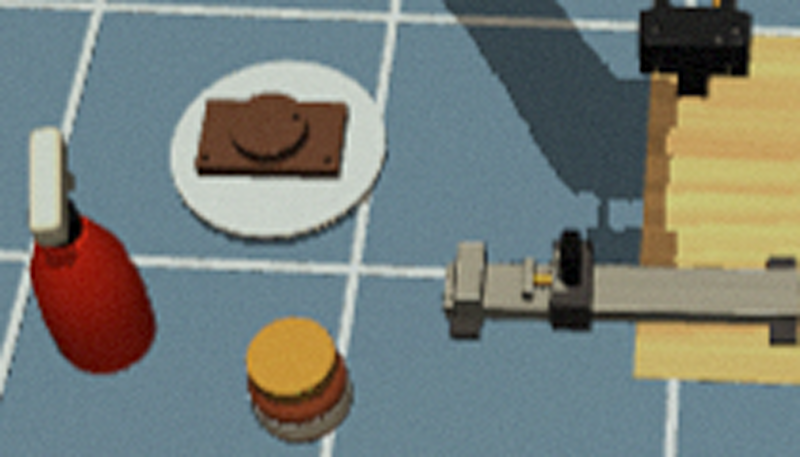

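The pile sits on the plate (crop 275,140), the caliper is shut (tab 572,260) and the spray bottle and jar are untouched. Handing in.

```bash
python3 -c "
from plant import order
print(order.finish_job())"
```

```text
the job is handed in; nothing more can be done
None
```

I measured the two pieces that were there, the long slab and then the large disc, and piled them centred on the plate; the empty caliper is fully shut, and the job is handed in at about 80 s.

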